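# Locate and clamp a vial block on a dosing station

### The arm

A 6-joint arm with a two-finger parallel gripper is mounted at the origin on the work surface. World frame = base frame: x ahead of the robot, y to its left, z up, the work surface at z = 0. Lengths are in m, angles in rad, forces in N, time in s.
With the tool pointing down it reaches from about 0.375 to 0.9 m from the base axis. Payload 3.1 kg.
Tool frame: the origin (TCP) lies midway between the tips of the shut fingers; the grasp point (between the pads) lies 19 mm behind it (manip.hold_point_z is the distance from the TCP to the grasp point, in m); x points along the fingers, y is the direction in which the jaws open and shut, and the axes are right-handed (so a half turn about x gives the same grasp; the last joint's range is limited). The gripper opens to 85 mm and grips with 20 to 120 N. Pads are 22 mm wide; open, the fingers measure 114 mm over their backs; the gripper's body (76 mm by 85 mm) begins 54 mm behind the grasp point. The pads swing forward as they close: fully open they stand 13 mm farther back than shut.
Start: joints at [0.956, 0.527, 1.433, -0, 1.181, -0.178], TCP at [0.264, 0.566, 0.231] pointing down, gripper open.
Joint ranges: [-3.08, 3.08], [-0.75, 2.2], [0.22, 2.44], [-1.43, 4.57], [0, 2.65], [-2.85, 2.85]. Speed limits (rad/s): [2.79, 2.79, 3.14, 3.14, 3.14, 3.14].

### API

Orientations are given as a unit quaternion [x, y, z, w].
In Python, from station import manip, snapshot gives the robot as it stands.
- The arm moves only by the shell command python3 -m crank 'ROWS' [FORCE]. ROWS is JSON, a list of rows, each a list of 5 numbers: the finger opening in m, from 0 to 0.0854, then the shift along the tool's x, y, z in m, then the turn about the tool's x in rad. In form: [[grip, tx, ty, tz, yaw], ...]. A call has 1 to 5 rows; each row shifts and turns the commanded pose from where the row before left it, along the tool's axes as they then stand; what a row does not reach is not made up. A row lasts 1/10 s, in which the tool goes at most 50 mm and 8.59 degrees, less where a joint would pass 70% of its speed; a pose out of reach is approached as far as the arm can. A call is refused whole if a number of a shift passes 0.05 or a number of a turn 0.15, either way. A call with a gripper value outside its range is refused whole. The fingers move at their own pace and stop on an object; FORCE is the grip in N (left out, the last holds). Time passes only in rows, so rows that do not move let the fingers close. It gives the time, the measured TCP pose, the force and the opening at its end, in the units of the state.
- manip.sense(): the state, without advancing time (a new reading comes with each control period).
- snapshot(name): name is "side" or "top" or "wrist"; returns a dict with "image" (384x512x3 uint8, blue, green, red), "range_z" (384x512 float32, m along the optical axis (not along the pixel's ray), 0 where there is no reading), "vertical_fov" (degrees; the focal length in pixels is half the picture's height over the tangent of half this angle, whatever the lens; pixels are square), "cx", "cy" (the principal point, pixels), "distortion" ([k1, k2, p1, p2, k3] as OpenCV has them; the pictures are not rectified), "extrinsics" (4x4, takes a point from world to camera coordinates); the wrist camera has in their place "T_tool_cam" (4x4, takes a point from camera to tool coordinates, whose origin is the TCP and whose axes are the tool frame's). Camera axes: x right, y up, looking along -z (the intrinsics and any distortion apply to the point x, -y, -z); pixel columns grow to the right and rows downward; lengths in m; the calibration is good to about 2 mm. A picture is of the moment at which its call begins: read the wrist's pose just before it.
- manip.sign_off(): hands the job in, once; it reports no verdict.
The state is a dict: "t": time; "q": joint angles; "qd": joint speeds; "tau": joint torques, N m; "tcp_pos": TCP position; "tool_rot": TCP orientation; "force": force on the tool from outside, world axes, zero at the start; "ft_torque": the same for the moment, N m; "finger_gap": opening from 0.0 (shut) to 1.0 (fully open).
Only numpy, scipy, OpenCV 4.12 (cv2) and the standard library are available. Lean on these libraries where they do the work, as an engineer would, in place of code of your own. Each camera call takes 0.05 s, during which the arm holds its last target.

### The job

Put the aluminium vial block onto the deck of the dosing station, grip rib toward the station's open front, and push it fully home: flat on the deck, its far long face against both dowel pins and its side against the end stop. Only then flip the clamp lever over so that it snaps past centre and its rubber foot holds the block down, and let go. Keep the block upright, do not knock the overhanging head, and leave the beaker, bottle and jar where they stand.

Things in the scene. Friction and masses are not known exactly. Their poses are not given: they have to be found in the camera images.
- station: White dosing station, fixed to the bench, yaw within 0.3 rad. Its frame (S, mm): origin on the bench below the centre of the block when home; x from the open front to the back column, y to the left, z up. Deck top at z 12, x -80 to 125, y -130 to 95. Two clamp ears at y -101 to -83, x -46 to -38 and -14 to -6, up to z 54. At home the block's axes are parallel to S.
- home (a point): Point on the deck, S (0, 0, 12) mm, where the block's origin lies when the block is fully home.
- head: Grey dosing head on a white column, fixed to the station, same frame S. Box overhanging the deck: x -12 to 114, y -28 to 28, z 105 to 163 mm; column at x 82 to 118, y -20 to 20, up to z 177. Its front edge is only 14 mm beyond the middle of the rib of a block at home: a gripper on the rib must lean back toward the open front, some 30 to 40 degrees from vertical.
- block: Loose aluminium vial block, about 0.45 kg, on the bench in one of three places left of the station, yaw within 0.5 rad. Plate 90 (x) x 120 (y) x 18 (z) mm, origin at the centre of its underside. Eight capped vials fixed in it, diameter 17, at x 12 and 34, y -42, -14, 14, 42, tops at z 46. Flat upright grip rib by the front long edge: x -42 to -10, y -7 to 7, z 18 to 56 mm.
- rib (a point): Good grasp point in the middle of the block's rib: block (-26, 0, 42) mm, axes as the block's. The rib is 14 mm thick and gripped across y; the gripper may lean back toward block -x while it holds it.
- block_far_left (a point): Lower edge of the block's far face, block x 45, y 48 mm, z 0: touches the left dowel at home.
- block_far_right (a point): Lower edge of the block's far face, block x 45, y -48 mm, z 0: touches the right dowel at home.
- block_side (a point): Lower edge of the block's left side face, block x -22, y 60 mm, z 0: touches the end stop at home.
- clamp (a joint): Over-centre clamp lever: 0 = open (start), 1.2 to 1.222 = shut. Below about 0.61 it springs back open, beyond it snaps shut by itself. Push 5 to 12 N on the handle, following its arc: a level push can jam on the leaning handle. Hinge axis along S x; open, the handle leans 40 degrees from vertical to the right (S -y); it swings up and over toward S +y; shut, it leans 30 degrees left.
- clamp_hinge (a point): On the clamp's hinge axis: S (-26, -92, 46) mm.
- clamp_tip (a point): Centre of the black ball (diameter 20 mm) at the end of the steel clamp handle (bar 14 mm along S x, 10 thick), 80 mm from the hinge axis. Open, it is at S (-26, -143, 107) mm; shut, at about S (-26, -52, 115).
- clamp_pad: Rubber foot (diameter 12 mm) on the clamp's short arm, 41 mm from the hinge; shut, it presses on the block's top near its right edge; open, it is raised clear. Its origin lies on the hinge axis and its frame turns with the lever.
- beaker: Loose glass beaker, 68 mm wide, 85 high, origin at the centre of its underside. Stands in one of the three places left of the station.
- bottle: Loose amber bottle, 62 mm in diameter, 115 high, origin at the centre of its underside. Stands in one of the three places left of the station.
- jar: Loose small white jar with black cap, 54 mm in diameter, 55 high, origin at the centre of its underside. Stands between robot and station.
- dowel_left (a point): Where the left steel dowel pin (diameter 10 mm, 14 mm above the deck, axis at S 50, 48) touches the block's far face at home: S (45, 48, 19) mm.
- dowel_right (a point): Where the right steel dowel pin (diameter 10 mm, 14 mm above the deck, axis at S 50, -48) touches the block's far face at home: S (45, -48, 19) mm.
- end_stop (a point): Middle of the end stop's face that looks to S -y: S (-22, 60, 19) mm. The stop is a steel bar on the deck, 30 mm along x (-37 to -7), 14 thick (y 60 to 74), 14 mm above the deck; the block's left side rests on it at home.
There are look-alikes about, which are no part of the job. What is shaped like the block but blue or green is not meant.

How it is judged:
By the outcome, as a careful person would: the job done as asked, in the order asked, and still so for the second after the job is handed in, with the robot touching nothing.
It also fails if it takes over 72 s, if anything falls off the work surface, if the arm or the gripper's body presses on something with over 40 N, if the wrist force passes 120 N, or if a joint passes its speed limit or range.

## Working session

There is one attempt and no reset: what is moved stays moved. The work goes in short steps, Python scripts to look and compute and a shell command to move; the robot and the scene stay as the last step left them, time stands still between calls to the robot, and variables do not carry over. Pictures are saved under pics/ and viewed, and the job is handed in when it is done.

```bash
ls; mkdir -p pics
cat > h.py <<'E'
import numpy as np, cv2, sys
from station import manip, snapshot
from scipy.spatial.transform import Rotation as R
def K(s):
    h=s["image"].shape[0]; f=h/2/np.tan(np.radians(s["vertical_fov"])/2)
    return np.array([[f,0,s["cx"]],[0,f,s["cy"]],[0,0,1]])
def cw(s,st=None):
    if "extrinsics" in s: return np.linalg.inv(np.array(s["extrinsics"]))
    T=np.eye(4);T[:3,:3]=R.from_quat(st["tool_rot"]).as_matrix();T[:3,3]=st["tcp_pos"]
    return T@np.array(s["T_tool_cam"])
def ray(s,px,W):
    p=cv2.undistortPoints(np.array(px,float).reshape(-1,1,2),K(s),np.array(s["distortion"],float))[:,0]
    d=np.c_[p[:,0],-p[:,1],-np.ones(len(p))]
    return W[:3,3],d@W[:3,:3].T,d
def onplane(s,px,z,W):
    o,d,_=ray(s,px,W); return o+d*((z-o[2])/d[:,2])[:,None]
def depthpt(s,px,W):
    o,d,_=ray(s,px,W); px=np.round(np.array(px)).astype(int).reshape(-1,2)
    return o+d*s["range_z"][px[:,1],px[:,0]][:,None]
def cloud(s,W):
    h,w=s["range_z"].shape; u,v=np.meshgrid(np.arange(w),np.arange(h))
    o,d,_=ray(s,np.c_[u.ravel(),v.ravel()],W)
    P=o+d*s["range_z"].ravel()[:,None]; P[s["range_z"].ravel()<=0]=np.nan
    return P.reshape(h,w,3)
def proj(s,P,W):
    C=np.linalg.inv(W); p=np.atleast_2d(P)@C[:3,:3].T+C[:3,3]; p=p*[1,-1,-1]
    return cv2.projectPoints(p,np.zeros(3),np.zeros(3),K(s),np.array(s["distortion"],float))[0][:,0]
E
python3 - <<'E'
from h import *
st=manip.sense();print(st, manip.hold_point_z)
import pickle
for n in ["top","side","wrist"]:
    st=manip.sense();s=snapshot(n);pickle.dump((s,st),open(n+"0.pkl","wb"));cv2.imwrite(f"pics/{n}0.png",s["image"])
    print(n,s["vertical_fov"],s["cx"],s["cy"],s["distortion"]); 
    if n!="wrist":print(cw(s).round(3))
    else: print(np.array(s["T_tool_cam"]).round(3))
E
```

```text
pics
{'t': 0.0, 'q': array([ 9.55500314e-01,  5.28526967e-01,  1.43388799e+00, -9.82303570e-06,
        1.18136621e+00, -1.78542081e-01]), 'qd': array([ 7.13022596e-04,  1.42547531e-03,  4.80761951e-05, -7.04253398e-04,
        3.43247280e-04, -8.47351369e-04]), 'tau': array([-6.62989114e-04, -4.42348981e+01, -1.78022879e+01, -1.74162797e-04,
        8.61788169e-03,  4.54064136e-06]), 'tcp_pos': array([0.2639633 , 0.56574891, 0.2303008 ]), 'tool_rot': array([ 0.15247522,  0.69060928, -0.15390491,  0.69001697]), 'force': array([ 0.6230892 , -0.22453864, -0.03004154]), 'ft_torque': array([ 0.04773793,  0.02773424, -0.00869618]), 'finger_gap': 0.9981355460445807} 0.0187
top 53.70512037565044 252.039385813227 187.70335541095724 [0.03170461 0.         0.         0.         0.        ]
[[ 0.125  0.966 -0.228  0.379]
 [-0.992  0.12  -0.033  0.105]
 [-0.004  0.231  0.973  1.187]
 [ 0.     0.     0.     1.   ]]
side 56.868014775517004 262.35044537707273 189.11773635930402 [-0.07209051  0.          0.          0.          0.        ]
[[ 0.861  0.312 -0.401  0.263]
 [-0.508  0.535 -0.675 -0.508]
 [ 0.004  0.785  0.62   0.661]
 [ 0.     0.     0.     1.   ]]
wrist 58.429985294073624 257.9403320076436 186.26545841251414 [-0.04420522  0.          0.          0.          0.        ]
[[ 0.001  0.258 -0.966 -0.143]
 [ 1.    -0.     0.001 -0.   ]
 [ 0.    -0.966 -0.258 -0.064]
 [ 0.     0.     0.     1.   ]]
```

View pics/top0.png

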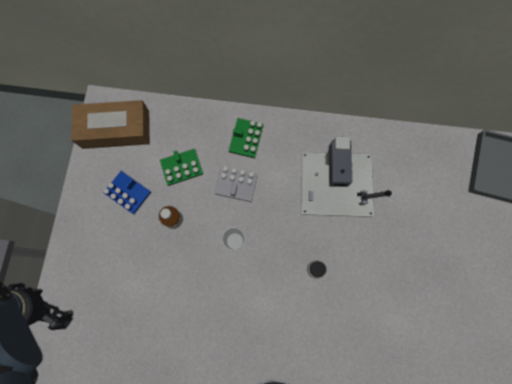

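View pics/side0.png

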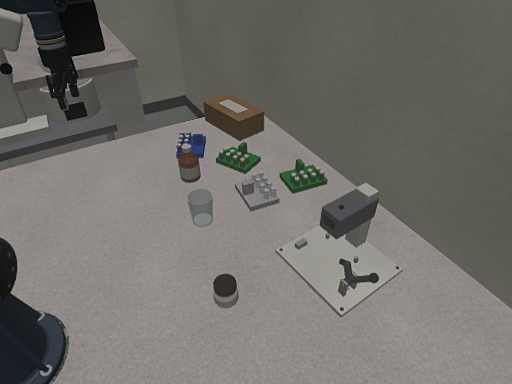

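View pics/wrist0.png

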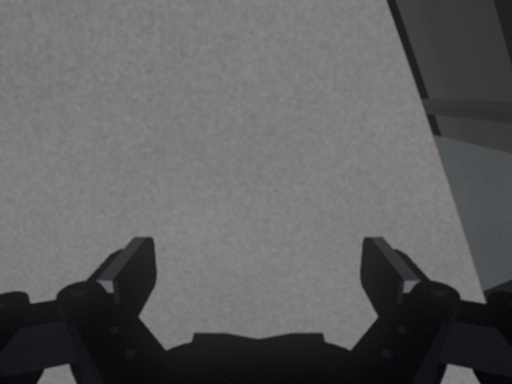

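Run:
```python
from h import *
import pickle
s,st=pickle.load(open("top0.pkl","rb"));W=cw(s)
im=s["image"]
a=cv2.resize(im[100:280,150:420],None,fx=2.9,fy=2.9,interpolation=cv2.INTER_CUBIC);cv2.imwrite("pics/top0c.png",a)
P=cloud(s,W)
for c in [(236,194),(236,182),(337,205),(230,195),(250,240),(318,269),(388,193),(310,160),(340,270)]:
    print(c,P[c[1],c[0]].round(4),im[c[1],c[0]])
s,st=pickle.load(open("side0.pkl","rb"));im=s["image"]
a=cv2.resize(im[140:320,170:420],None,fx=3.1,fy=3.1,interpolation=cv2.INTER_CUBIC);cv2.imwrite("pics/side0c.png",a)
```

```text
(236, 194) [0.6264 0.192  0.0192] [118 116 116]
(236, 182) [nan nan nan] [132 128 129]
(337, 205) [ 0.6319 -0.127   0.013 ] [144 148 145]
(230, 195) [0.6212 0.2105 0.0177] [112 109 110]
(250, 240) [ 0.491   0.1306 -0.0045] [135 135 136]
(318, 269) [ 0.427  -0.0777  0.0543] [42 40 40]
(388, 193) [ 0.6632 -0.2492  0.115 ] [27 24 25]
(310, 160) [ 0.7691 -0.0299  0.0119] [148 152 149]
(340, 270) [ 0.4349 -0.1533 -0.0014] [133 134 135]
```

View pics/top0c.png

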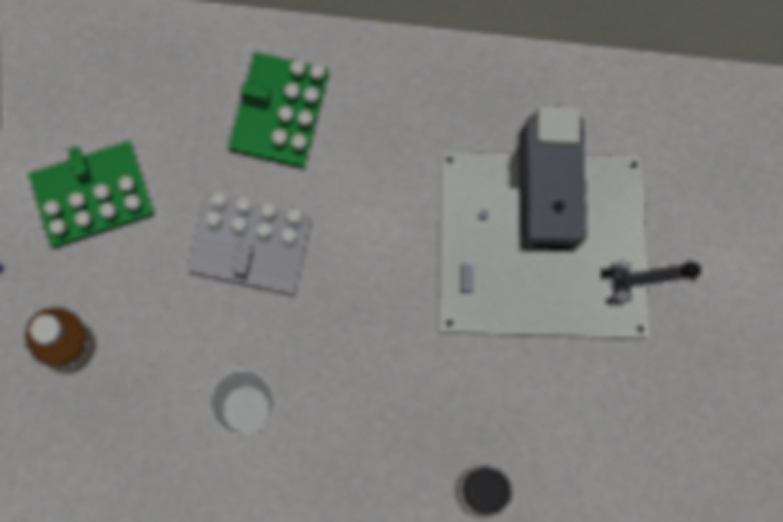

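View pics/side0c.png

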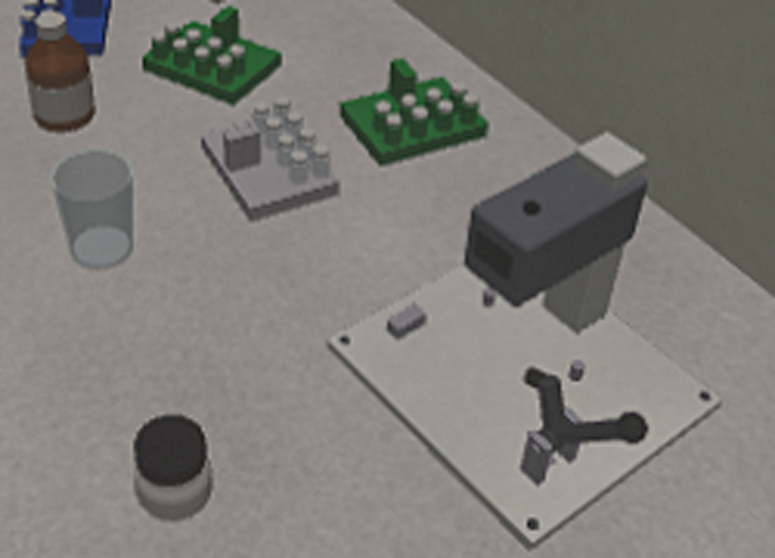

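```bash
cat > m0.py <<'E'
from h import *
import pickle
def largest(m,seed):
    n,l,_,_=cv2.connectedComponentsWithStats(m.astype(np.uint8),connectivity=4); return l==l[seed[1],seed[0]]
def quad(mask):
    c=max(cv2.findContours(mask.astype(np.uint8),0,1)[0],key=cv2.contourArea)[:,0]
    return c
E
python3 - <<'E'
from m0 import *
out={}
for n in ["top","side"]:
    s,st=pickle.load(open(n+"0.pkl","rb"));W=cw(s);im=cv2.GaussianBlur(s["image"],(0,0),1).astype(float)
    d=im[...,1]-(im[...,0]+im[...,2])/2
    v=np.clip(d*20+128,0,255).astype(np.uint8)
    cv2.imwrite(f"pics/{n}_gd.png",v)
E
```

```text
(no output)
```

View pics/top_gd.png

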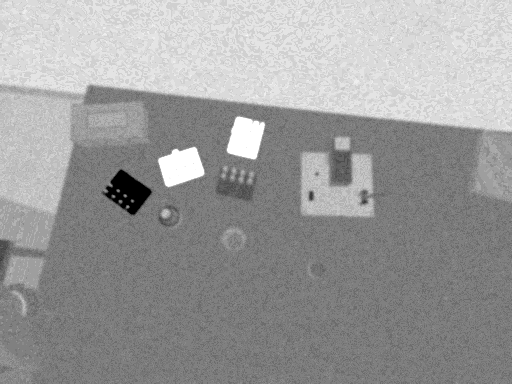

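View pics/side_gd.png

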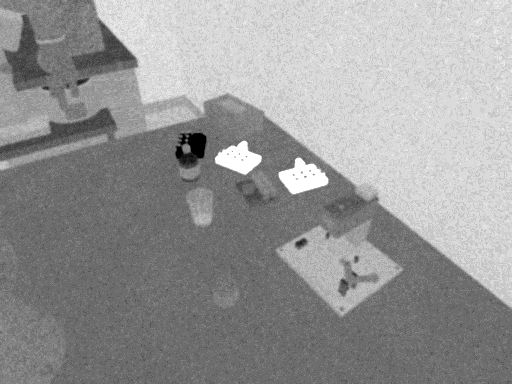

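```bash
cat > m0.py <<'E'
from h import *
import pickle
from scipy.optimize import least_squares
def contour(mask,seed):
    n,l=cv2.connectedComponents(mask.astype(np.uint8),connectivity=4)
    m=(l==l[seed[1],seed[0]]).astype(np.uint8)
    return max(cv2.findContours(m,0,1)[0],key=cv2.contourArea)[:,0].astype(float)
def gd(im,sg=1):
    im=cv2.GaussianBlur(im,(0,0),sg).astype(float); return im[...,1]-(im[...,0]+im[...,2])/2
def fitrect(P,x0,x1,y0,y1,g):
    def res(p):
        c,s=np.cos(p[2]),np.sin(p[2]); q=(P[:,:2]-p[:2])@np.array([[c,-s],[s,c]])
        a=np.stack([q[:,0]-x0,q[:,0]-x1,q[:,1]-y0,q[:,1]-y1])
        return a[np.abs(a).argmin(0),np.arange(len(P))]
    r=least_squares(res,g,loss="soft_l1",f_scale=0.001)
    return r.x,np.median(np.abs(res(r.x))),(np.abs(res(r.x))<.003).mean()
E
python3 - <<'E'
from m0 import *
for n,seed,bs in [("top",(320,190),(228,193)),("side",(310,255),(252,197))]:
    s,st=pickle.load(open(n+"0.pkl","rb"));W=cw(s);d=gd(s["image"])
    for th in (1,1.7,2.4):
        c=contour(d>th,seed);P=onplane(s,c,.012,W)
        print(n,th,len(c),fitrect(P,-.08,.125,-.13,.095,[0.67,-.1,-0.1]),P.mean(0).round(3))
    for th in (-1.2,-1.8):
        try:
            c=contour(d<th,bs);P=onplane(s,c,.018,W)
            print(" block",th,len(c),P.mean(0).round(3),fitrect(P,-.045,.045,-.06,.06,[.66,.19,-.2]))
        except Exception as e: print(e)
E
```

```text
top 1 359 (array([ 0.67672892, -0.10368149,  0.08967131]), np.float64(0.0024167878233555123), np.float64(0.532033426183844)) [ 0.697 -0.132  0.012]
top 1.7 359 (array([ 0.67704686, -0.10155635,  0.07855587]), np.float64(0.00501465630088814), np.float64(0.3231197771587744)) [ 0.695 -0.132  0.012]
top 2.4 353 (array([ 0.67816723, -0.09927915,  0.06057705]), np.float64(0.008079508512061184), np.float64(0.2096317280453258)) [ 0.695 -0.13   0.012]
 block -1.2 146 [0.653 0.195 0.018] (array([ 0.63912016,  0.19777981, -0.56751178]), np.float64(0.0095754441620554), np.float64(0.15753424657534246))
 block -1.8 63 [0.646 0.226 0.018] (array([0.69319582, 0.18334013, 0.25227494]), np.float64(0.006736800249995005), np.float64(0.2222222222222222))
side 1 353 (array([ 0.67625241, -0.10756993,  0.08542804]), np.float64(0.002076238177618109), np.float64(0.6175637393767706)) [ 0.707 -0.128  0.012]
side 1.7 333 (array([ 0.6756376 , -0.10698823,  0.09360451]), np.float64(0.003554467360260813), np.float64(0.42342342342342343)) [ 0.695 -0.135  0.012]
side 2.4 496 (array([ 0.68432342, -0.11810223,  0.04823367]), np.float64(0.01690451182635154), np.float64(0.0846774193548387)) [ 0.696 -0.133  0.012]
 block -1.2 115 [0.642 0.163 0.018] (array([ 0.65670805,  0.20150542, -0.04599733]), np.float64(0.005741255103738067), np.float64(0.23478260869565218))
 block -1.8 63 [0.64  0.176 0.018] (array([ 1.19106914,  0.76444988, -0.69884872]), np.float64(0.013113934591612454), np.float64(0.12698412698412698))
```

Run:
```python
from m0 import *
s,st=pickle.load(open("top0.pkl","rb"));W=cw(s)
c=np.array([(190,272),(295,293),(311,218),(208,192)])/2.9+[150,100]
P=onplane(s,c,.018,W);print(P.round(4),P.mean(0).round(4))
for i in range(4):
  e=P[(i+1)%4]-P[i];print(np.linalg.norm(e),np.arctan2(e[1],e[0]))
print(onplane(s,np.array([(485,491)])/2.9+[150,100],.055,W)) # jar
print(onplane(s,np.array([(243,262)])/2.9+[150,100],.056,W)) # rib
from station import manip
st=manip.sense();print(R.from_quat(st["tool_rot"]).as_matrix().round(3))
```

```text
[[0.6193 0.2563 0.018 ]
 [0.6103 0.1401 0.018 ]
 [0.696  0.1331 0.018 ]
 [0.7115 0.2498 0.018 ]] [0.6593 0.1948 0.018 ]
0.11663325057581274 -1.6479447138277228
0.08593893960230224 -0.08132346617481237
0.11780146974653045 1.4386882772792782
0.09241141880957544 3.07127842810519
[[ 0.42580626 -0.07546124  0.055     ]]
[[0.62910609 0.19750501 0.056     ]]
[[-0.001  0.423  0.906]
 [-0.001  0.906 -0.423]
 [-1.    -0.002 -0.   ]]
```

The target is the grey block at top px (236,182). The green ones at (182,167) and (246,138) and the blue one at (128,192) are look-alikes, because only the grey one is bare aluminium. The enlarged crops confirm this. I'll move over it next and measure with the wrist camera.

```bash
python3 -m crank '[[0.0854,0,-0.015,0.041,0],[0.0854,0,-0.015,0.041,0],[0.0854,0,-0.015,0.041,0],[0.0854,0,-0.015,0.041,0],[0.0854,0,-0.015,0.041,0]]'
python3 -m crank '[[0.0854,0,-0.015,0.041,0],[0.0854,0,-0.015,0.041,0],[0.0854,0,-0.015,0.041,0],[0.0854,0,-0.015,0.041,0],[0.0854,0,-0.015,0.041,0]]'
python3 -m crank '[[0.0854,0,-0.015,0.041,-0.1],[0.0854,0,-0.013,0.039,-0.1],[0.0854,0,0,0,-0.15],[0.0854,0,0,0,0]]'
cat > snap.py <<'E'
from m0 import *
def take(n,tag):
    st=manip.sense();s=snapshot(n);pickle.dump((s,st),open(tag+".pkl","wb"));cv2.imwrite(f"pics/{tag}.png",s["image"]);return s,st,cw(s,st)
if __name__=="__main__":
    for a in sys.argv[2:]:
        take(a,a+sys.argv[1])
    st=manip.sense();print(st["t"],st["tcp_pos"].round(4),st["q"].round(3),st["force"].round(1)); M=R.from_quat(st["tool_rot"]).as_matrix();print("heading",np.arctan2(M[1,2],M[0,2]).round(4),M[:,0].round(3))
E
python3 snap.py 1 wrist
```

```text
t: 0.65
tcp_pos: [0.4192, 0.4103, 0.231]
tool_rot: [0.153, 0.69, -0.153, 0.69]
force: [0.4, 1.2, 0.4]
finger_gap: 0.999
t: 1.15
tcp_pos: [0.5733, 0.2554, 0.231]
tool_rot: [0.153, 0.691, -0.153, 0.69]
force: [0.4, 0.8, 0.4]
finger_gap: 0.999
t: 1.55
tcp_pos: [0.6363, 0.1995, 0.2305]
tool_rot: [0.032, 0.707, -0.032, 0.706]
force: [0.1, 0.3, -0.1]
finger_gap: 0.999
1.6 [0.6354 0.2004 0.2306] [ 0.138  0.586  1.321  0.     1.237 -1.342] [-1.   0.1  0.5]
heading -0.0907 [-0.002  0.    -1.   ]
```

View pics/wrist1.png

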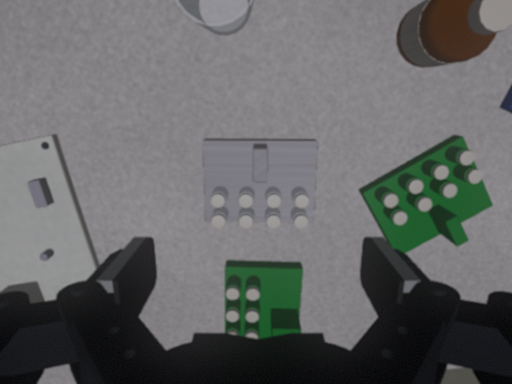

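Run:
```python
from m0 import *
s,st=pickle.load(open("wrist1.pkl","rb"));W=cw(s,st);P=cloud(s,W);z=P[...,2]
print("bench",np.nanmedian(z[60:120,220:300]))
im=s["image"].astype(float);d=gd(s["image"],1.2)
roi=np.zeros(z.shape,bool);roi[125:240,190:335]=1
m=roi&(z>.012)&(z<.026)
print("plate z",np.nanmedian(z[m]),m.sum())
c=contour(m,(225,170));Q=onplane(s,c,.018,W)
print("depthfit",fitrect(Q,-.045,.045,-.06,.06,[.659,.195,-.09]))
m2=roi&(d<-1.2)
print(d[170,225],d[100,225],m2.sum())
c=contour(m2,(225,170));Q=onplane(s,c,.018,W);print("colfit",fitrect(Q,-.045,.045,-.06,.06,[.659,.195,-.09]))
m3=roi&(z>.05)&(z<.062)
# rib
n,l,stt,cen=cv2.connectedComponentsWithStats(m3.astype(np.uint8));print(stt,cen)
g=cv2.cvtColor(s["image"],cv2.COLOR_BGR2GRAY)
cv2.imwrite("pics/w1c.png",cv2.resize(s["image"][125:240,190:335],None,fx=5,fy=5,interpolation=cv2.INTER_CUBIC))
# rib pts
q=P[m3];print(q.mean(0), np.percentile(q,[2,98],axis=0))
```

```text
bench 0.00012900045307390196
plate z 0.018222463436910558 6688
depthfit (array([ 0.65057452,  0.19880782, -0.09466654]), np.float64(0.006800661923754014), np.float64(0.33069620253164556))
-4.5 -3.5 15843
colfit (array([ 0.64599895,  0.18618161, -0.11086291]), np.float64(0.002576471880600468), np.float64(0.5387596899224806))
[[     0      0    512    384 196102]
 [   252    148     15     34    506]] [[255.4908262  191.56966783]
 [259.05533597 164.5       ]]
[0.63510354 0.19964819 0.05603539] [[0.62014966 0.19250614 0.05252108]
 [0.65070897 0.2066767  0.05776857]]
```

View pics/w1c.png

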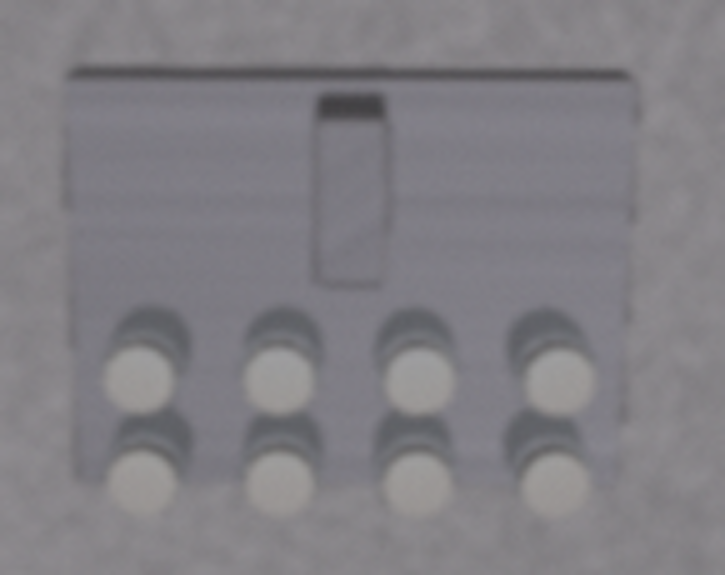

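```bash
cat > pose.py <<'E'
import numpy as np
def fit2(B,P):
    b=B.mean(0);p=P.mean(0);H=(B-b).T@(P-p);a=np.arctan2(H[0,1]-H[1,0],H[0,0]+H[1,1])
    Rm=np.array([[np.cos(a),-np.sin(a)],[np.sin(a),np.cos(a)]]);t=p-Rm@b
    return a,t,np.abs((B@Rm.T+t)-P).max(1)
E
python3 - <<'E'
from m0 import *; from pose import *
s,st=pickle.load(open("wrist1.pkl","rb"));W=cw(s,st)
# image right = tool y?  check
M=R.from_quat(st["tool_rot"]).as_matrix();print("tool y",M[:,1].round(3))
caps=np.array([(139,381),(280,381),(419,381),(559,381),(142,483),(280,483),(418,484),(556,484)])/5+[190,125]
P=onplane(s,caps,.046,W)[:,:2]
ys=np.array([-42,-14,14,42])
B=np.array([(12,y) for y in ys]+[(34,y) for y in ys])/1000.
print(fit2(B,P))
a,t,_=fit2(B,P);c,sn=np.cos(a),np.sin(a)
print("rib",t+np.array([-.026*c,-.026*sn]))
e=onplane(s,np.array([(70,78),(633,78)])/5+[190,125],.018,W);print(e,np.arctan2(*(e[1]-e[0])[[1,0]])-np.pi/2, e.mean(0)[:2]+.045*np.array([c,sn]))
E
```

```text
tool y [ 0.089  0.996 -0.   ]
(np.float64(-0.09057410800344427), array([0.6621684 , 0.19808267]), array([1.74563665e-04, 1.64320686e-04, 8.76752278e-05, 1.19725347e-04,
       1.42659167e-04, 2.04641590e-04, 3.18715527e-05, 5.02697223e-05]))
rib [0.63627497 0.20043438]
[[0.61235242 0.1444662  0.018     ]
 [0.62274987 0.26067081 0.018     ]] -0.08923775787462396 [0.66236669 0.19849824]
```

```bash
python3 -m crank '[[0.0854,0.04,0,-0.003,0],[0.0854,0.04,0,0,0],[0.0854,0.04,0,0,0],[0.0854,0.04,0,0,0],[0.0854,0.03,0,0,0]]' 60
python3 -m crank '[[0.0854,0.012,0,0,0],[0.0854,0.006,0,0,0],[0.0854,0,0,0,0],[0.03,0,0,0,0],[0.03,0,0,0,0]]' 60
python3 -m crank '[[0.005,0,0,0,0],[0.005,0,0,0,0],[0.005,0,0,0,0],[0.005,0,0,0,0]]' 60
python3 snap.py 2 wrist side
```

```text
t: 2.1
tcp_pos: [0.6303, 0.2022, 0.0389]
tool_rot: [0.031, 0.708, -0.031, 0.705]
force: [0.6, 0.1, 0.4]
finger_gap: 1.003
t: 2.6
tcp_pos: [0.634, 0.2014, 0.0252]
tool_rot: [0.031, 0.705, -0.031, 0.708]
force: [0.2, 0.3, -0.3]
finger_gap: 0.693
t: 3.0
tcp_pos: [0.633, 0.2012, 0.024]
tool_rot: [0.031, 0.706, -0.031, 0.707]
force: [-1.4, 1.0, 3.6]
finger_gap: 0.154
3.1 [0.6331 0.2012 0.024 ] [ 0.14   0.841  1.458  0.     0.842 -1.344] [-0.6 -0.2  4. ]
heading -0.0869 [ 0.001  0.    -1.   ]
```

View pics/wrist2.png

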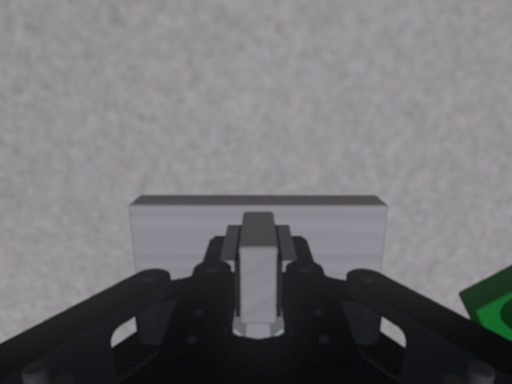

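```bash
python3 -m crank '[[0.005,-0.01,0,0,0],[0.005,-0.03,0,0,0],[0.005,-0.03,0,0,0]]' 60
python3 - <<'E'
from m0 import *
s,st=pickle.load(open("wrist1.pkl","rb"))
cv2.imwrite("pics/w1s.png",cv2.resize(s["image"][125:305,0:110],None,fx=5,fy=3.3,interpolation=cv2.INTER_CUBIC))
for n,r in (("top",(145,225,295,395)),("side",(210,320,270,405))):
    s,st=pickle.load(open(n+"0.pkl","rb"));a,b,c,d=r
    cv2.imwrite(f"pics/{n}0s.png",cv2.resize(s["image"][a:b,c:d],None,fx=5,fy=5,interpolation=cv2.INTER_CUBIC))
E
```

```text
t: 3.4
tcp_pos: [0.6304, 0.2007, 0.0917]
tool_rot: [0.03, 0.709, -0.031, 0.704]
force: [0.8, -0.6, -5.0]
finger_gap: 0.154
```

View pics/w1s.png

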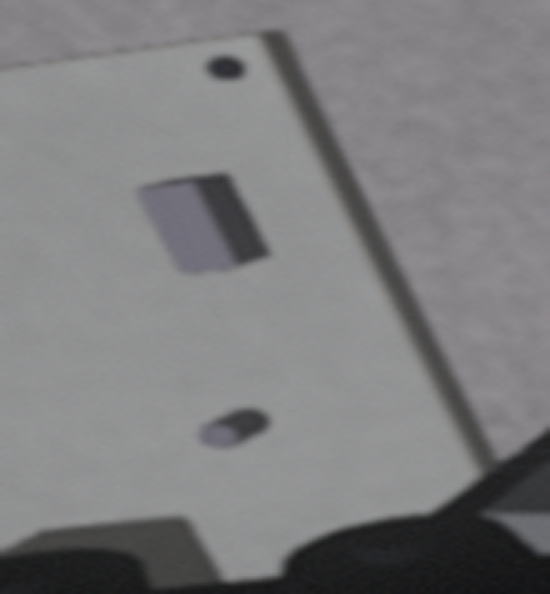

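View pics/top0s.png

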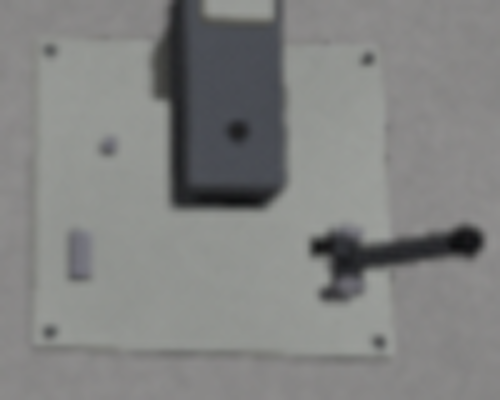

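View pics/side0s.png

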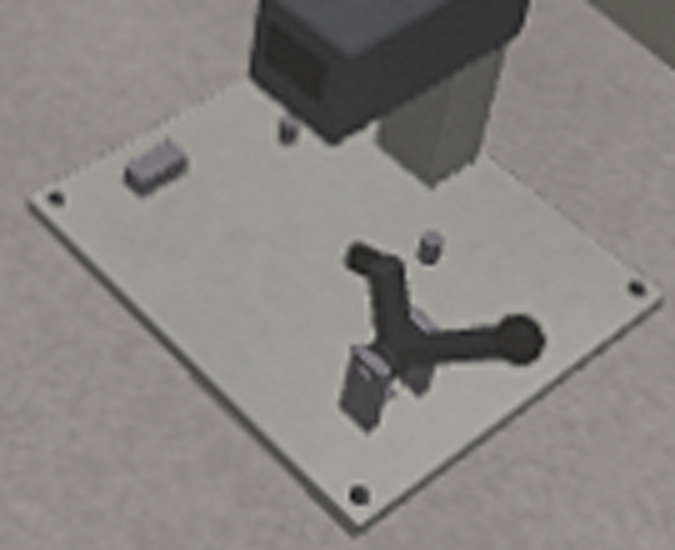

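Run:
```python
from m0 import *; from pose import *
F={"wrist1":((5,3.3),(0,125),[((140,188),(-37,60,26)),((197,178),(-37,74,26)),((237,265),(-7,74,26)),((185,272),(-7,60,26)),((218,434),(50,48,26)),((262,36),(-80,95,12))]),
"top0":((5,5),(295,145),[((69,230),(-7,74,26)),((90,230),(-7,60,26)),((90,280),(-37,60,26)),((69,280),(-37,74,26)),((107,145),(50,48,26)),((35,347),(-80,95,12)),((397,355),(-80,-130,12)),((38,38),(125,95,12)),((385,42),(125,-130,12)),((468,240),(-26,-143,107))]),
"side0":((5,5),(270,210),[((27,202),(-80,95,12)),((355,528),(-80,-130,12)),((663,296),(125,-130,12)),((431,238),(50,-48,26)),((288,122),(50,48,26)),((520,340),(-26,-143,107))])}
A=[];C=[]
for k,(sc,of,L) in F.items():
    s,st=pickle.load(open(k+".pkl","rb"));W=cw(s,st)
    P=[];B=[]
    for px,S in L:
        p=np.array(px)/sc+of-(0.5-0.5/np.array(sc)); P.append(onplane(s,[p],S[2]/1000,W)[0,:2]);B.append(np.array(S[:2])/1000)
    P=np.array(P);B=np.array(B);a,t,r=fit2(B,P);print(k,a.round(4),t.round(4),(r*1000).round(1));A.append(B);C.append(P)
print(fit2(np.vstack(A),np.vstack(C)))
```

```text
wrist1 0.0841 [ 0.6784 -0.1054] [0.6 0.4 0.9 0.7 0.4 1.7]
top0 0.0994 [ 0.678  -0.1061] [0.7 1.6 1.8 1.8 2.1 0.9 1.6 3.3 2.2 1.4]
side0 0.1007 [ 0.6762 -0.1064] [2.3 1.3 2.1 1.  0.3 1.7]
(np.float64(0.09462120017829892), array([ 0.67786743, -0.10589826]), array([0.00165848, 0.00106451, 0.00059129, 0.00130173, 0.00072585,
       0.00315346, 0.00051306, 0.00141163, 0.00175204, 0.00204851,
       0.00218213, 0.00086009, 0.00238257, 0.00290701, 0.00237538,
       0.00162892, 0.00335189, 0.00179826, 0.00302525, 0.00082872,
       0.0018926 , 0.00091137]))
```

```bash
python3 -m crank '[[0.005,-0.03,0,0.01,0],[0.005,-0.03,-0.03,0.02,-0.04],[0.005,-0.03,-0.03,0.02,-0.04],[0.005,-0.03,-0.03,0.02,-0.05],[0.005,-0.028,-0.03,0.014,-0.05]]' 60
python3 -m crank '[[0.005,0,-0.03,0,0],[0.005,0,0,0,0],[0.005,0,0,0,0]]'
python3 snap.py 3 wrist
```

```text
t: 3.9
tcp_pos: [0.7134, 0.0768, 0.2413]
tool_rot: [-0.034, 0.707, 0.034, 0.705]
force: [1.1, -0.6, -5.1]
finger_gap: 0.154
t: 4.2
tcp_pos: [0.7148, 0.0475, 0.2394]
tool_rot: [-0.032, 0.708, 0.033, 0.705]
force: [-0.2, 1.1, -5.4]
finger_gap: 0.152
4.25 [0.7147 0.0485 0.2393] [-8.800e-02  6.520e-01  1.163e+00  1.000e-03  1.331e+00 -1.752e+00] [-0.6  0.2 -5.2]
heading 0.0926 [-0.005  0.001 -1.   ]
```

View pics/wrist3.png

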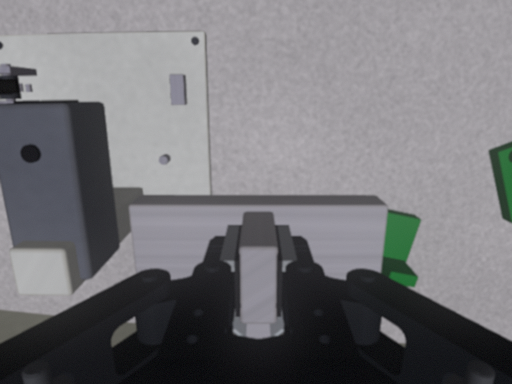

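Run:
```python
from m0 import *
s,st=pickle.load(open("wrist3.pkl","rb"))
cv2.imwrite("pics/w3a.png",cv2.resize(s["image"][25:205,0:225],None,fx=3.3,fy=3.3,interpolation=cv2.INTER_CUBIC))
cv2.imwrite("pics/w3b.png",cv2.resize(s["image"][25:185,140:225],None,fx=7,fy=3.7,interpolation=cv2.INTER_CUBIC))
```

View pics/w3a.png

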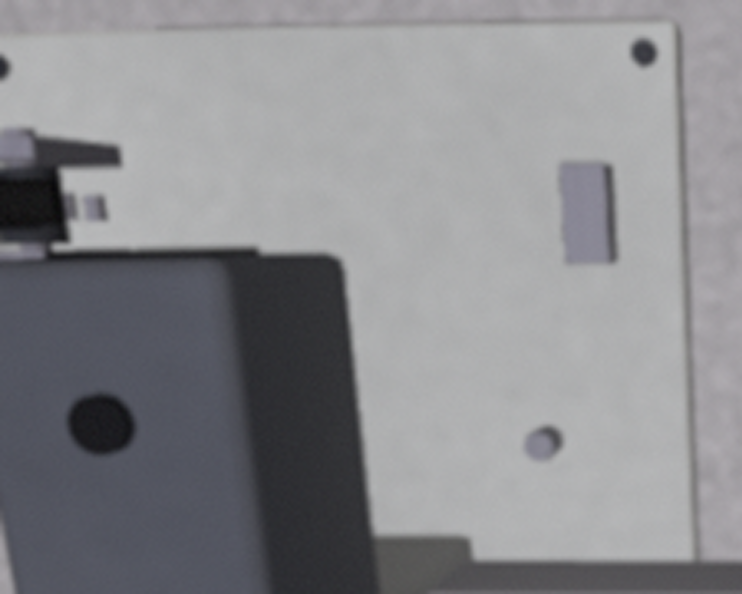

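View pics/w3b.png

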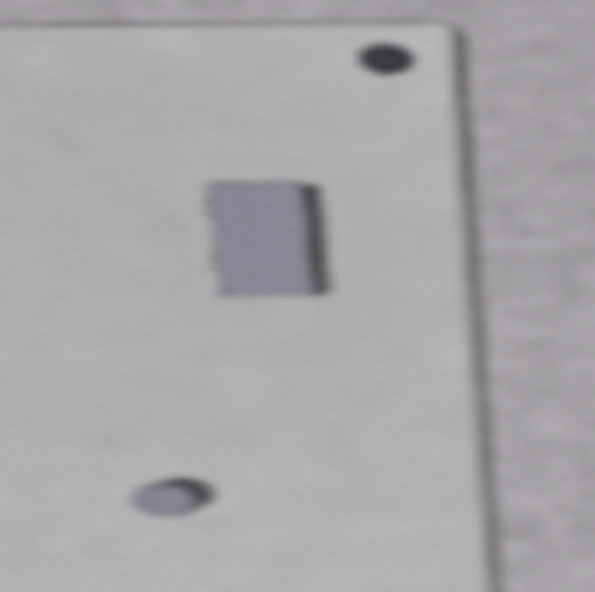

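Run:
```python
from m0 import *; from pose import *
s,st=pickle.load(open("wrist3.pkl","rb"));W=cw(s,st)
def g(px,z,sc,of): sc=np.array(sc);return onplane(s,np.array(px)/sc+of-(0.5-0.5/sc),z,W)[:,:2]
b=((7,3.7),(140,25))
P=g([(208,182),(303,184),(312,294),(217,295),(170,498)],.026,*b);B=np.array([(-37,60),(-37,74),(-7,74),(-7,60),(50,48)])/1e3
print(fit2(B,P))
l=g([(455,60),(486,560)],.012,*b);f=g([(150,26.5),(650,21)],.012,(3.3,3.3),(0,25))
print("left yaw",np.arctan2(*(l[1]-l[0])[::-1])); e=f[1]-f[0];print("front yaw",np.arctan2(-e[0],e[1]))
a=0.094;ux=np.array([np.cos(a),np.sin(a)]);uy=np.array([-ux[1],ux[0]])
X=(f@ux).mean()+.08;Y=(l@uy).mean()-.095;print("origin by edges",X*ux+Y*uy)
# sub-pixel edge fit
d=gd(s["image"],1.5)
c=contour(d>(d[100,195-40]+d[100,240])/2,(155,125));print(d[100,155],d[100,240])
Q=onplane(s,c,.012,W)
L=c[(c[:,0]>198)&(c[:,1]>45)&(c[:,1]<185)];Fr=c[(c[:,1]<45)&(c[:,0]>20)&(c[:,0]<195)]
for n,q in (("L",L),("F",Fr)):
    p=onplane(s,q,.012,W)[:,:2];v=cv2.fitLine(p.astype(np.float32),cv2.DIST_HUBER,0,.01,.01).ravel();print(n,len(q),np.arctan(v[1]/v[0]) if n=="L" else np.arctan(-v[0]/v[1]),v[2:]@(uy if n=="L" else ux))
```

```text
(np.float64(0.10124484305882817), array([ 0.67965333, -0.10551751]), array([0.000407  , 0.00088571, 0.00050703, 0.00035507, 0.0008003 ]))
left yaw 0.08980748968813922
front yaw 0.0853544402773786
origin by edges [ 0.67961957 -0.10635785]
0.0 -3.5
L 139 0.091893286 -0.07365225167258191
F 174 0.09353252 0.5872430198387516
```

```bash
cat > S.py <<'E'
from m0 import *; from pose import *
O=np.array([.679,-.1055]);YAW=.093
def setS(o,a): 
    global O,YAW; O=np.array(o);YAW=a
def toS(p):
    p=np.atleast_2d(p).astype(float).copy();c,s=np.cos(YAW),np.sin(YAW);q=p.copy();d=p[:,:2]-O;q[:,0]=d@[c,s];q[:,1]=d@[-s,c];return q
def toW(q):
    q=np.atleast_2d(q).astype(float).copy();p=q.copy();c,s=np.cos(YAW),np.sin(YAW);p[:,0]=O[0]+c*q[:,0]-s*q[:,1];p[:,1]=O[1]+s*q[:,0]+c*q[:,1];return p
def go(S,h=None,st=None):
    "print tool-axis shift to bring TCP to S (m, z world) and S-heading h"
    st=st or manip.sense();M=R.from_quat(st["tool_rot"]).as_matrix();d=toW(S)[0]-st["tcp_pos"]
    hd=np.arctan2(M[1,2],M[0,2])
    print("now S",(toS(st["tcp_pos"])[0]*1000).round(1),"hdS",round(hd-YAW,4),"shift tool xyz mm",(M.T@d*1000).round(1), "yaw",None if h is None else round(-(h+YAW-hd),4))
E
python3 - <<'E'
from S import *
s,st=pickle.load(open("wrist3.pkl","rb"));W=cw(s,st)
for px in [(95,207),(80,207),(65,205),(40,210)]:
    for z in (.06,.07,.08): print(px,z,(toS(onplane(s,[np.array(px)/3.3+[0,25]],z,W))*1000).round(1))
    print(" depth",(toS(depthpt(s,[np.array(px)/3.3+[0,25]],W))*1000).round(1))
go([-.11,.1,.12],0)
s,st=pickle.load(open("top0.pkl","rb"));W=cw(s)
for px in [(315,245),(330,293),(345,245),(468,240)]: print((toS(depthpt(s,[np.array(px)/5+[295,145]],W))*1000).round(1))
E
```

```text
(95, 207) 0.06 [[-24.2 -63.5  60. ]]
(95, 207) 0.07 [[-23.9 -56.9  70. ]]
(95, 207) 0.08 [[-23.6 -50.4  80. ]]
 depth [[-25.6 -91.1  18. ]]
(80, 207) 0.06 [[-24.3 -67.9  60. ]]
(80, 207) 0.07 [[-24.  -61.2  70. ]]
(80, 207) 0.08 [[-23.7 -54.5  80. ]]
 depth [[-25.9 -99.9  12.3]]
(65, 205) 0.06 [[-25.  -72.2  60. ]]
(65, 205) 0.07 [[-24.6 -65.3  70. ]]
(65, 205) 0.08 [[-24.3 -58.5  80. ]]
 depth [[-25.7 -86.2  39.5]]
(40, 210) 0.06 [[-23.8 -79.8  60. ]]
(40, 210) 0.07 [[-23.5 -72.7  70. ]]
(40, 210) 0.08 [[-23.1 -65.6  80. ]]
 depth [[-23.1 -63.4  83.2]]
now S [ 49.9 150.  239.3] hdS -0.0004 shift tool xyz mm [ 120.   -50.3 -159.3] yaw -0.0004
[[-28.6 -63.1  88.2]]
[[-43.7 -89.7  21.2]]
[[-28.2 -80.4  89.1]]
[[ -29.6 -142.5  117.3]]
```

```bash
python3 -m crank '[[0.005,0,0,-0.03,0],[0.005,0,0,-0.04,0],[0.005,0.02,0,-0.04,0],[0.005,0.03,-0.01,-0.04,0],[0.005,0.03,-0.03,-0.01,0]]' 60
python3 -m crank '[[0.005,0.03,-0.03,0,0],[0.005,0.03,-0.03,0,0],[0.005,0.03,-0.03,0,0],[0.005,0.01,-0.02,0,0],[0.005,0,0,0,0]]'
python3 - <<'E'
from S import *
go([-.065,-.0035,.042],0);print(manip.sense()["q"].round(2),manip.sense()["force"])
E
```

```text
t: 4.75
tcp_pos: [0.5537, -0.0016, 0.1606]
tool_rot: [-0.034, 0.71, 0.036, 0.703]
force: [0.6, 0.2, -6.1]
finger_gap: 0.152
t: 5.25
tcp_pos: [0.5713, -0.1169, 0.0594]
tool_rot: [-0.032, 0.707, 0.033, 0.705]
force: [0.2, 0.1, -4.2]
finger_gap: 0.155
now S [-108.3   -1.3   59.4] hdS -0.0014 shift tool xyz mm [17.3 -2.2 43.3] yaw -0.0014
[-0.39  0.71  1.66 -0.    0.77 -2.05] [ 0.21310842  0.06482297 -4.17481017]
```

```bash
python3 -m crank '[[0.005,0.005,-0.003,0.012,0],[0.005,0.004,0,0.015,0],[0.005,0.004,0,0.016,0],[0.005,0,0,0,0]]' 60
python3 snap.py 4 wrist side top
python3 - <<'E'
from S import *
go([-.065,-.0035,.042],0)
s,st=pickle.load(open("side4.pkl","rb"));cv2.imwrite("pics/side4c.png",cv2.resize(s["image"][170:330,230:430],None,fx=4,fy=3.7,interpolation=cv2.INTER_CUBIC))
E
```

```text
t: 5.65
tcp_pos: [0.6174, -0.1129, 0.0491]
tool_rot: [-0.034, 0.705, 0.034, 0.707]
force: [0.7, -0.9, -4.9]
finger_gap: 0.153
5.8 [ 0.6138 -0.1131  0.049 ] [-0.361  0.767  1.56  -0.     0.817 -2.027] [ 0.2  0.1 -4.8]
heading 0.0948 [-0.002  0.001 -1.   ]
now S [-65.6  -1.5  49. ] hdS 0.0018 shift tool xyz mm [ 6.9 -2.   0.6] yaw 0.0018
```

View pics/side4c.png

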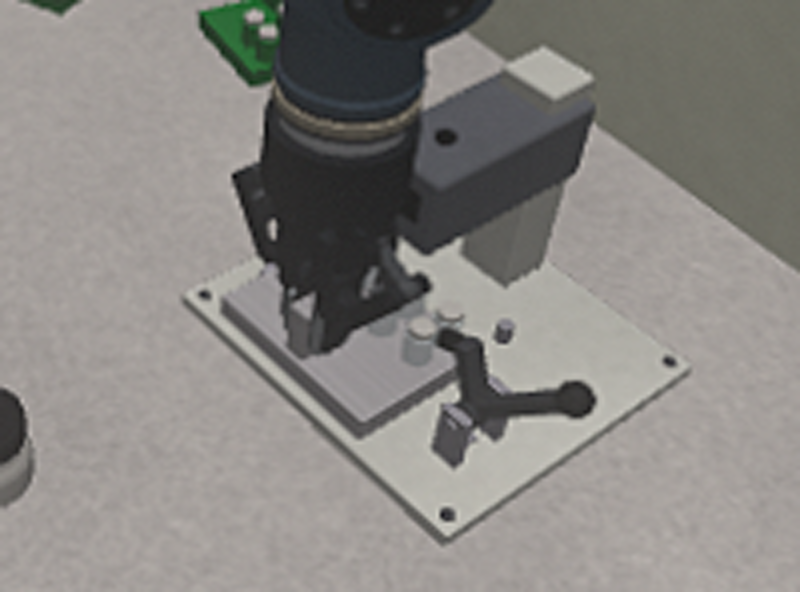

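View pics/wrist4.png

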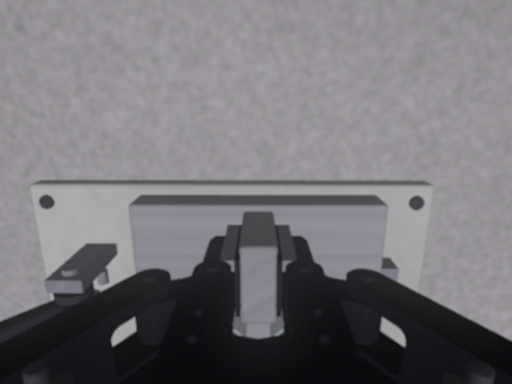

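```bash
python3 -m crank '[[0.005,0.0,-0.003,0,0],[0.005,0.006,0,0,0],[0.005,0.003,0,0,0],[0.005,0.002,0,0,0],[0.005,0,0,0,0]]' 60
python3 - <<'E'
from S import *
go([-.065,-.0035,.036],0);print(manip.sense()["force"])
E
```

```text
t: 6.3
tcp_pos: [0.6147, -0.1176, 0.0373]
tool_rot: [-0.033, 0.707, 0.033, 0.706]
force: [1.2, -0.1, -5.0]
finger_gap: 0.153
now S [-65.2  -6.1  37.3] hdS -0.0001 shift tool xyz mm [1.3 2.6 0.2] yaw -0.0001
[ 1.23517256 -0.0964327  -5.02101927]
```

```bash
python3 -m crank '[[0.005,0.001,0,0,0],[0.005,0.001,0,0,0],[0.005,0,0,0,0]]' 60
python3 -m crank '[[0.005,0.001,0,0,0],[0.005,0,0,0,0],[0.005,0,0,0,0]]' 60
```

```text
t: 6.6
tcp_pos: [0.6154, -0.1177, 0.0361]
tool_rot: [-0.033, 0.706, 0.033, 0.706]
force: [-0.7, 0.2, -4.5]
finger_gap: 0.155
t: 6.9
tcp_pos: [0.6154, -0.1177, 0.036]
tool_rot: [-0.033, 0.706, 0.033, 0.707]
force: [-3.0, -0.9, 6.2]
finger_gap: 0.157
```

```bash
python3 -m crank '[[0.005,-0.001,0.002,0.003,0],[0.005,0,0.001,0.001,0],[0.005,0,0.001,0,0],[0.005,0,0,0,0]]' 60
python3 -m crank '[[0.005,0,0.001,0,0],[0.005,0,0,0,0]]' 60
python3 -m crank '[[0.005,0,0.001,0,0],[0.005,0,0,0,0]]' 60
python3 - <<'E'
from S import *
go([-.065,-.0035,.036],0);print(manip.sense()["force"])
E
```

```text
t: 7.3
tcp_pos: [0.6198, -0.1137, 0.036]
tool_rot: [-0.033, 0.706, 0.033, 0.707]
force: [0.5, -1.7, -0.5]
finger_gap: 0.154
t: 7.5
tcp_pos: [0.6196, -0.1124, 0.036]
tool_rot: [-0.033, 0.706, 0.033, 0.707]
force: [1.3, -2.7, -0.7]
finger_gap: 0.154
t: 7.7
tcp_pos: [0.6192, -0.1112, 0.036]
tool_rot: [-0.033, 0.706, 0.033, 0.707]
force: [0.2, -2.0, -0.9]
finger_gap: 0.153
now S [-60.1  -0.1  36. ] hdS 0.0 shift tool xyz mm [-0.  -3.4 -4.9] yaw 0.0
[ 0.21059183 -1.96118297 -0.89500914]
```

```bash
python3 -m crank '[[0.005,0,0.001,0,0],[0.005,0,0,0,0]]' 60
python3 -m crank '[[0.005,0,0.001,0,0],[0.005,0,0,0,0]]' 60
python3 snap.py 5 wrist
```

```text
t: 7.9
tcp_pos: [0.6189, -0.1104, 0.036]
tool_rot: [-0.033, 0.706, 0.033, 0.707]
force: [-0.1, -3.1, -0.4]
finger_gap: 0.153
t: 8.1
tcp_pos: [0.6189, -0.1104, 0.0361]
tool_rot: [-0.034, 0.706, 0.032, 0.707]
force: [1.0, -6.2, -0.4]
finger_gap: 0.154
8.15 [ 0.6189 -0.1104  0.0361] [-3.530e-01  7.900e-01  1.554e+00 -2.000e-03  7.960e-01 -2.016e+00] [ 1.  -5.1 -1.7]
heading 0.0934 [ 0.001 -0.002 -1.   ]
```

View pics/wrist5.png

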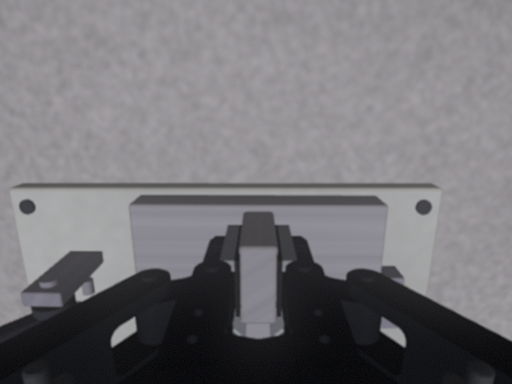

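```bash
python3 -m crank '[[0.005,0,-0.001,0,0],[0.045,0,0,0,0],[0.045,0,0,0,0],[0.045,0,0,0,0]]' 60
python3 -m crank '[[0.045,-0.04,0,0,0],[0.045,-0.05,0,0,0],[0.045,-0.05,0,-0.03,0],[0.045,-0.01,0,-0.03,0],[0.045,0,0,0,0]]' 60
python3 snap.py 6 wrist
python3 - <<'E'
from S import *
go([-.13,0,.18],-np.pi/2)
E
```

```text
t: 8.55
tcp_pos: [0.6179, -0.1094, 0.0357]
tool_rot: [-0.033, 0.707, 0.033, 0.706]
force: [-1.1, -0.1, 0.1]
finger_gap: 0.526
t: 9.05
tcp_pos: [0.5602, -0.1147, 0.1811]
tool_rot: [-0.033, 0.707, 0.033, 0.706]
force: [0.4, 0.5, -1.3]
finger_gap: 0.529
9.1 [ 0.5618 -0.1149  0.18  ] [-0.397  0.523  1.616  0.     1.002 -2.06 ] [-0.2 -0.9 -1. ]
heading 0.0927 [ 0.  0. -1.]
now S [-117.6    1.5  180. ] hdS -0.0003 shift tool xyz mm [ -0.   -1.5 -12.4] yaw 1.5705
```

View pics/wrist6.png

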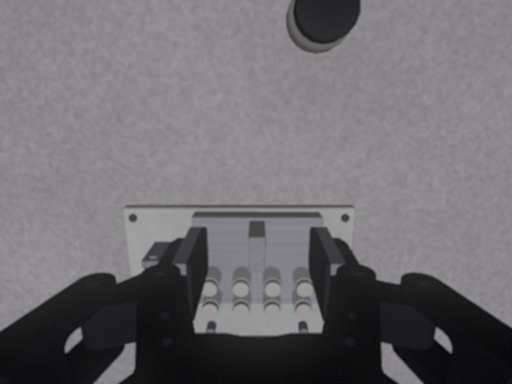

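```bash
python3 -m crank '[[0.0854,0,0,-0.01,0.145],[0.0854,0,0,0,0.145],[0.0854,0,0,0,0.145],[0.0854,0,0,0,0.145],[0.0854,0,0,0,0.145]]' 60
python3 -m crank '[[0.0854,0,0,0,0.145],[0.0854,0,0,0,0.145],[0.0854,0,0,0,0.145],[0.0854,0,0,0,0.145],[0.0854,0,0,0,0.145]]' 60
python3 -m crank '[[0.0854,0,0,0,0.12],[0.0854,0,0,0,0]]' 60
python3 - <<'E'
from S import *
go([-.145,0,.006],-np.pi/2)
E
```

```text
t: 9.6
tcp_pos: [0.5536, -0.116, 0.1775]
tool_rot: [0.222, 0.672, -0.221, 0.671]
force: [0.0, 0.5, 0.2]
finger_gap: 1.002
t: 10.1
tcp_pos: [0.5536, -0.116, 0.1775]
tool_rot: [0.445, 0.55, -0.445, 0.549]
force: [0.5, -0.1, -0.2]
finger_gap: 1.002
t: 10.3
tcp_pos: [0.5535, -0.116, 0.1776]
tool_rot: [0.476, 0.524, -0.476, 0.523]
force: [-0.4, 0.9, -0.3]
finger_gap: 1.0
now S [-125.9    1.2  177.6] hdS -1.5692 shift tool xyz mm [171.6 -18.9   1.4] yaw 0.0016
```

```bash
python3 -m crank '[[0.0854,0,-0.02,0,0],[0.0854,0.04,0,0,0],[0.0854,0.04,0,0,0],[0.0854,0.04,0,0,0],[0.0854,0.04,0,0,0]]' 60
python3 -m crank '[[0.0854,0.008,0,0.001,0],[0.0854,0,0,0,0]]' 60
python3 snap.py 7 wrist side
python3 - <<'E'
from S import *
go([-.102,0,.006],-np.pi/2)
s,st=pickle.load(open("side7.pkl","rb"));cv2.imwrite("pics/side7c.png",cv2.resize(s["image"][170:330,230:430],None,fx=4,fy=3.7,interpolation=cv2.INTER_CUBIC))
E
```

```text
t: 10.8
tcp_pos: [0.5337, -0.1182, 0.0169]
tool_rot: [0.475, 0.523, -0.475, 0.524]
force: [-0.2, 0.5, -0.9]
finger_gap: 0.997
t: 11.0
tcp_pos: [0.5325, -0.1188, 0.0091]
tool_rot: [0.475, 0.525, -0.476, 0.522]
force: [0.8, 0.6, -0.1]
finger_gap: 1.002
11.1 [ 0.5345 -0.1196  0.0118] [-0.424  0.77   1.773  0.     0.596 -0.519] [-0.5 -0.9  0.1]
heading -1.4759 [ 0.002 -0.001 -1.   ]
now S [-145.2   -0.6   11.8] hdS -1.5689 shift tool xyz mm [ 5.8 43.2 -0.6] yaw 0.0019
```

View pics/side7c.png

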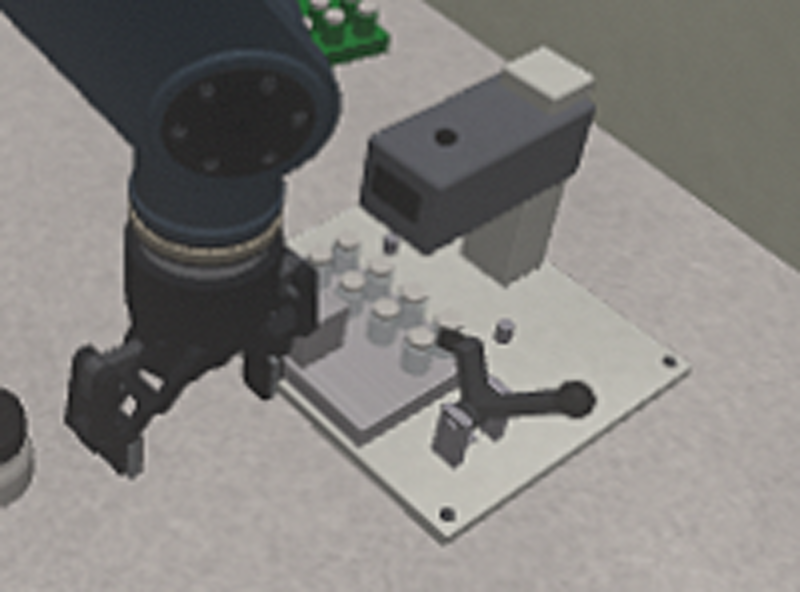

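View pics/wrist7.png

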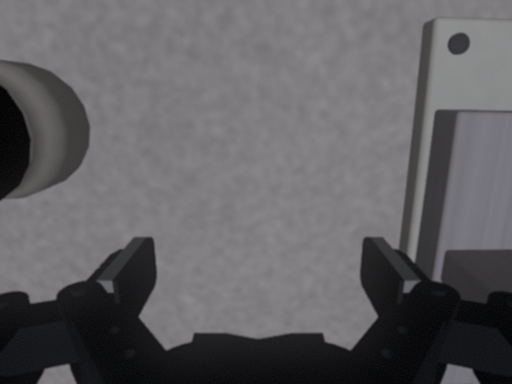

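Run:
```python
from S import *
s,st=pickle.load(open("wrist7.pkl","rb"));W=cw(s,st)
M=R.from_quat(st["tool_rot"]).as_matrix()
for px in [(370,250),(375,280),(395,255),(405,275),(415,295),(440,290),(455,310),(480,310),(505,310),(430,330),(400,330),(440,150),(480,150),(445,265),(480,265)]:
    p=depthpt(s,[px],W);print(px,"S",(toS(p)[0]*1000).round(1),"tool",(M.T@(p[0]-st["tcp_pos"])*1000).round(1))
```

```text
(370, 250) S [-104.2    8.    33.1] tool [-24.1  42.9  -7.5]
(375, 280) S [-1.041e+02 -1.000e-01  4.130e+01] tool [-32.3  42.9   0.5]
(395, 255) S [-98.5  10.6  42.6] tool [-33.6  48.5 -10.1]
(405, 275) S [-100.6   10.5   56.4] tool [-47.4  46.4 -10. ]
(415, 295) S [-103.4   11.7   69.6] tool [-60.6  43.6 -11.4]
(440, 290) S [-97.   13.7  70.4] tool [-61.4  50.  -13.3]
(455, 310) S [-94.7  10.5  74.9] tool [-65.9  52.2 -10.1]
(480, 310) S [-84.    6.7  69.7] tool [-60.8  63.   -6.3]
(505, 310) S [-82.8  11.7  77. ] tool [-68.1  64.2 -11.2]
(430, 330) S [-110.3   17.2   91.3] tool [-82.3  36.6 -16.9]
(400, 330) S [-115.7   15.6   89.2] tool [-80.1  31.2 -15.3]
(440, 150) S [-76.2  44.5  21.3] tool [-12.3  71.  -43.9]
(480, 150) S [-66.4  46.   30.6] tool [-21.7  80.8 -45.5]
(445, 265) S [-73.8   1.2  32.6] tool [-23.7  73.2  -0.7]
(480, 265) S [-66.7   6.2  42.2] tool [-33.3  80.4  -5.6]
```

```bash
python3 -m crank '[[0.0854,-0.015,0,0,0],[0.0854,0,0.008,0,0],[0.0854,0,0.008,0,0],[0.0854,0,0.006,0,0],[0.0854,0,0,0,0]]' 60
python3 -m crank '[[0.0854,0,0.008,0,0],[0.0854,0,0.008,0,0],[0.0854,0,0.006,0,0],[0.0854,0,0,0,0]]' 60
python3 snap.py 8 wrist side
python3 - <<'E'
from S import *
go([-.102,0,.027],-np.pi/2)
s,st=pickle.load(open("side8.pkl","rb"));cv2.imwrite("pics/side8c.png",cv2.resize(s["image"][170:330,230:430],None,fx=4,fy=3.7,interpolation=cv2.INTER_CUBIC))
E
```

```text
t: 11.6
tcp_pos: [0.5559, -0.1172, 0.0264]
tool_rot: [0.476, 0.523, -0.476, 0.523]
force: [-1.7, -0.8, 2.0]
finger_gap: 0.998
t: 12.0
tcp_pos: [0.578, -0.115, 0.0256]
tool_rot: [0.476, 0.523, -0.476, 0.523]
force: [0.4, 0.4, -0.4]
finger_gap: 1.003
12.1 [ 0.578  -0.1151  0.0256] [-3.860e-01  7.740e-01  1.662e+00  1.000e-03  7.040e-01 -4.810e-01] [ 0.2 -0.5 -0.8]
heading -1.4767 [ 0.002 -0.    -1.   ]
now S [-101.4   -0.2   25.6] hdS -1.5697 shift tool xyz mm [-1.4 -0.6 -0.2] yaw 0.0011
```

View pics/side8c.png

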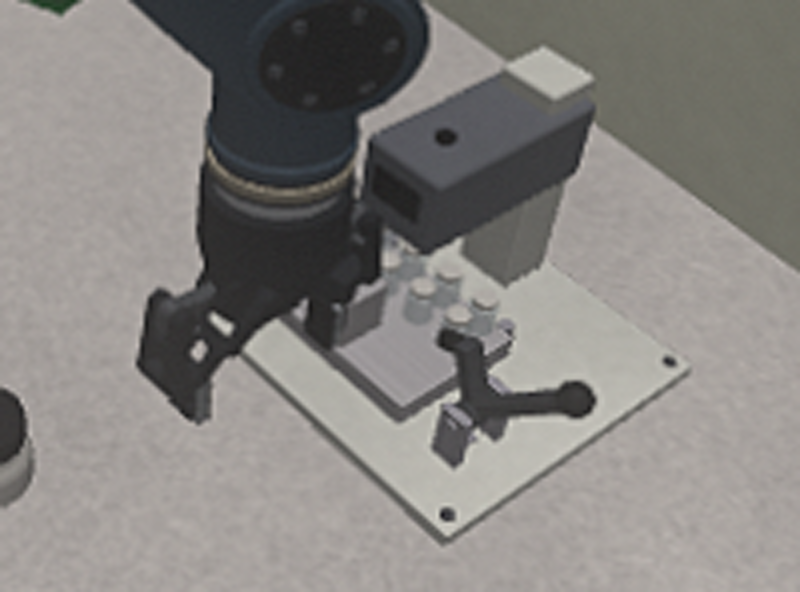

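View pics/wrist8.png

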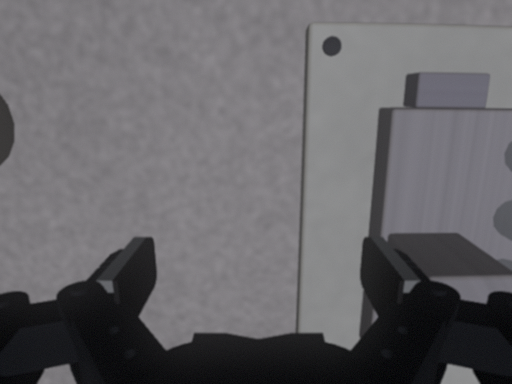

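```bash
python3 -m crank '[[0.0854,0,0.003,0,0],[0.0854,0,0.003,0,0],[0.0854,0,0,0,0]]' 60
python3 -m crank '[[0.0854,0,0.001,0,0],[0.0854,0,0.001,0,0],[0.0854,0,0,0,0]]' 60
python3 snap.py 9 wrist side top
python3 - <<'E'
from S import *
go([-.102,0,.027],-np.pi/2);print(manip.sense()["force"])
s,st=pickle.load(open("side9.pkl","rb"));cv2.imwrite("pics/side9c.png",cv2.resize(s["image"][170:330,230:430],None,fx=4,fy=3.7,interpolation=cv2.INTER_CUBIC))
E
```

```text
t: 12.4
tcp_pos: [0.5807, -0.1144, 0.0258]
tool_rot: [0.475, 0.525, -0.477, 0.521]
force: [-6.7, -1.1, 4.2]
finger_gap: 1.001
t: 12.7
tcp_pos: [0.5806, -0.1143, 0.026]
tool_rot: [0.474, 0.526, -0.478, 0.52]
force: [-12.8, -3.0, 8.8]
finger_gap: 0.999
12.85 [ 0.5806 -0.1143  0.026 ] [-0.382  0.778  1.647 -0.003  0.725 -0.474] [-12.2  -4.3   8.9]
heading -1.4766 [-0.009  0.001 -1.   ]
now S [-98.8   0.4  26. ] hdS -1.5696 shift tool xyz mm [-1.  -3.3  0.4] yaw 0.0012
[-12.18465802  -4.32455738   8.87891384]
```

View pics/side9c.png

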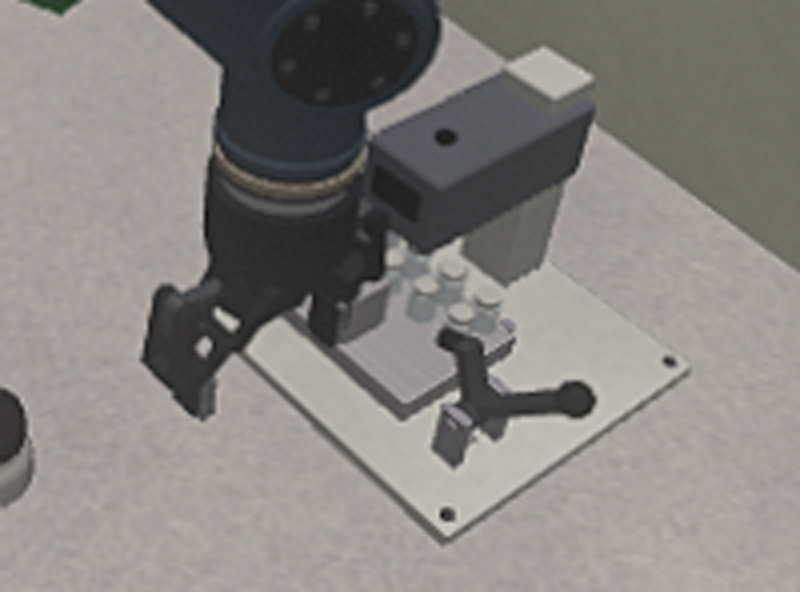

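View pics/wrist9.png

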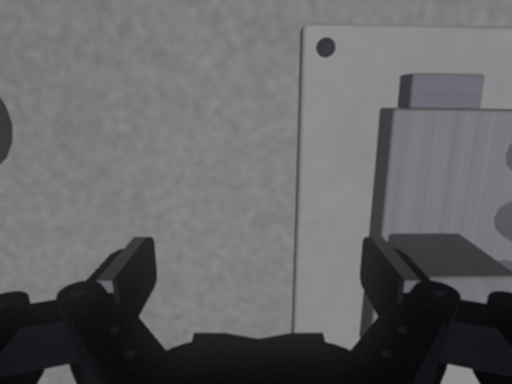

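```bash
python3 -m crank '[[0.0854,0,-0.01,0,0],[0.0854,0,-0.01,0,0],[0.0854,-0.05,0,0,0],[0.0854,-0.05,0,0,0],[0.0854,-0.05,0,0,0]]' 60
python3 -m crank '[[0.0854,-0.02,0.01,0.03,0],[0.0854,0,0,0.01,0],[0.0854,0,0,0,0]]' 60
python3 snap.py 10 wrist
```

```text
t: 13.35
tcp_pos: [0.5648, -0.1161, 0.1766]
tool_rot: [0.476, 0.523, -0.476, 0.523]
force: [0.6, 0.1, 0.0]
finger_gap: 1.0
t: 13.65
tcp_pos: [0.5788, -0.1563, 0.1955]
tool_rot: [0.477, 0.522, -0.476, 0.523]
force: [-0.8, -0.3, -0.5]
finger_gap: 0.997
13.7 [ 0.5775 -0.1549  0.1941] [-4.490e-01  5.360e-01  1.538e+00  1.000e-03  1.071e+00 -5.420e-01] [ 0.3  0.3 -1. ]
heading -1.4783 [-0.003  0.002 -1.   ]
```

View pics/wrist10.png

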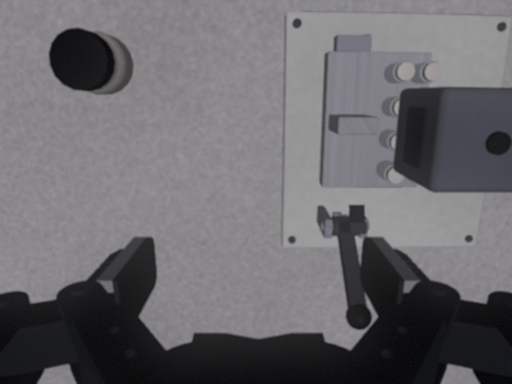

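Run:
```python
from S import *
s,st=pickle.load(open("wrist10.pkl","rb"))
cv2.imwrite("pics/w10c.png",cv2.resize(s["image"][5:205,280:440],None,fx=4.5,fy=3,interpolation=cv2.INTER_CUBIC))
cv2.imwrite("pics/w10d.png",cv2.resize(s["image"][25:85,310:440],None,fx=6,fy=6,interpolation=cv2.INTER_CUBIC))
```

```text
(no output)
```

View pics/w10c.png

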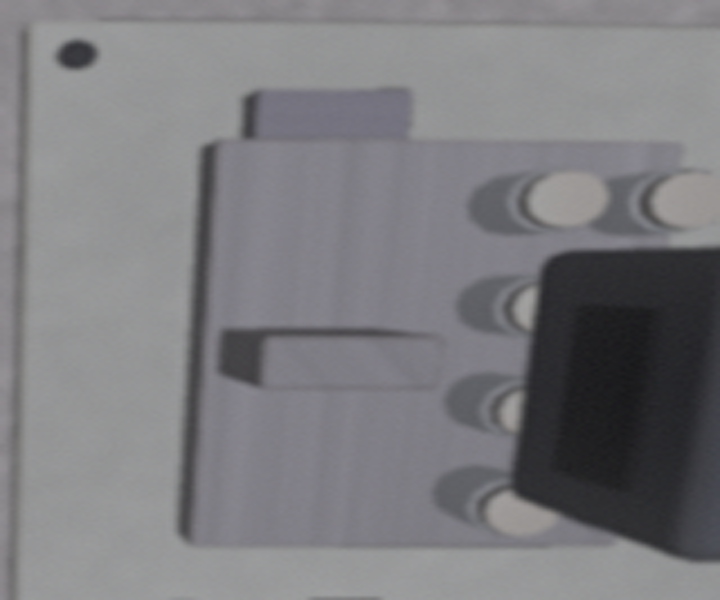

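View pics/w10d.png

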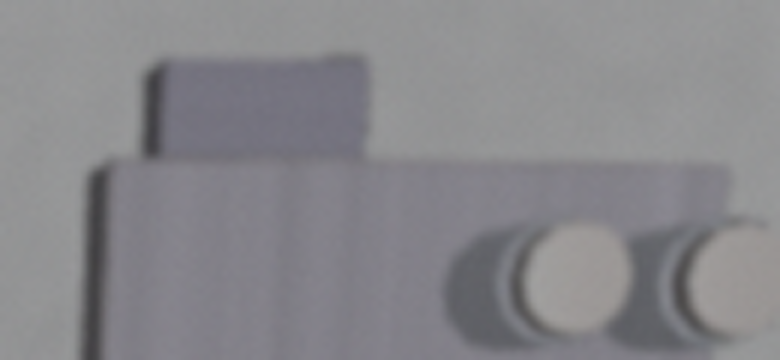

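Run:
```python
from S import *
s,st=pickle.load(open("wrist10.pkl","rb"));W=cw(s,st)
def g(px,z,sc,of): sc=np.array(sc);return (toS(onplane(s,np.array(px)/sc+of-(0.5-0.5/sc),z,W))*1000).round(1)
d=((6,6),(310,25));c=((4.5,3),(280,5))
print("stop outer",g([(165,62),(366,60)],.026,*d),"front/back edge",g([(162,110),(366,110)],.026,*d))
print("block left top edge",g([(120,162),(280,162),(450,164),(680,165)],.030,*d), "back-left corner",g([(731,166)],.03,*d))
print("front top edge",g([(215,160),(202,400),(190,540)],.030,*c),"right edge",g([(200,546),(400,546),(600,545)],.03,*c))
print("deck front edge",g([(25,60),(12,560)],.012,*c),"deck left edge",g([(60,22),(700,25)],.012,*c))
print("caps",g([(568,198),(690,200)],.058,*c))
print("rib top",g([(262,336),(442,340),(440,387),(260,386)],.068,*c))
print("ball",(toS(depthpt(s,[(357,316)],W))*1000).round(1),g([(358,316)],.107,(1,1),(0,0)))
```

```text
stop outer [[-36.4  72.5  26. ]
 [ -7.7  73.1  26. ]] front/back edge [[-36.6  66.1  26. ]
 [ -7.3  66.4  26. ]]
block left top edge [[-43.   58.6  30. ]
 [-20.3  58.7  30. ]
 [  4.1  58.7  30. ]
 [ 37.3  59.   30. ]] back-left corner [[44.7 59.  30. ]]
front top edge [[-44.7  53.4  30. ]
 [-44.1 -14.8  30. ]
 [-44.5 -58.1  30. ]] right edge [[-42.3 -60.1  30. ]
 [ -0.6 -60.1  30. ]
 [ 41.6 -59.8  30. ]]
deck front edge [[-79.7  83.   12. ]
 [-79.9 -69.6  12. ]] deck left edge [[-73.1  93.5  12. ]
 [ 53.2  94.3  12. ]]
caps [[12.3 41.7 58. ]
 [34.1 41.5 58. ]]
rib top [[-41.9   6.5  68. ]
 [-10.5   5.6  68. ]
 [ -9.8  -6.6  68. ]
 [-41.5  -6.4  68. ]]
ball [[ -28.9 -139.   114.6]] [[ -25.5 -144.5  107. ]]
```

Run:
```python
from S import *
go([-.088,-.028,.026],-np.pi/2)
```

```text
now S [-105.6  -39.7  194.1] hdS -1.5713 shift tool xyz mm [168.1  18.1 -11.4] yaw -0.0005
```

```bash
python3 -m crank '[[0.0854,0.04,0.012,-0.011,0],[0.0854,0.04,0.006,0,0],[0.0854,0.04,0,0,0],[0.0854,0.03,0,0,0],[0.0854,0.015,0,0,0]]' 60
python3 -m crank '[[0.0854,0.003,0,-0.003,0],[0.0854,0,0,-0.003,0],[0.0854,0,0,0,0]]' 60
python3 -m crank '[[0.0854,0,0,-0.002,0],[0.0854,0,0,-0.002,0],[0.0854,0,0,0,0]]' 60
python3 - <<'E'
from S import *
go([-.088,-.020,.026],-np.pi/2);print(manip.sense()["force"])
E
```

```text
t: 14.2
tcp_pos: [0.5915, -0.1398, 0.0258]
tool_rot: [0.475, 0.527, -0.477, 0.519]
force: [-0.6, -0.1, -0.9]
finger_gap: 1.002
t: 14.5
tcp_pos: [0.5958, -0.136, 0.0288]
tool_rot: [0.476, 0.523, -0.476, 0.524]
force: [-0.7, 0.6, 0.7]
finger_gap: 1.001
t: 14.8
tcp_pos: [0.5952, -0.1324, 0.0287]
tool_rot: [0.476, 0.523, -0.476, 0.523]
force: [-0.9, 0.1, 0.8]
finger_gap: 1.004
now S [-85.9 -19.   28.7] hdS -1.5696 shift tool xyz mm [ 2.7 -2.1  1. ] yaw 0.0012
[-0.94483098  0.09994051  0.84065551]
```

```bash
python3 -m crank '[[0.0854,0,0,-0.001,0],[0.0854,0,0,0,0]]' 60
python3 -m crank '[[0.0854,0,0,-0.001,0],[0.0854,0,0,0,0]]' 60
python3 -m crank '[[0.0854,0,0,-0.001,0],[0.0854,0,0,0,0]]' 60
python3 -m crank '[[0.0854,0,0,-0.001,0],[0.0854,0,0,0,0]]' 60
```

```text
t: 15.0
tcp_pos: [0.5948, -0.1315, 0.028]
tool_rot: [0.476, 0.523, -0.476, 0.523]
force: [-0.3, 0.7, -0.2]
finger_gap: 1.001
t: 15.2
tcp_pos: [0.5948, -0.1309, 0.0279]
tool_rot: [0.476, 0.523, -0.476, 0.523]
force: [-0.4, -1.7, 1.2]
finger_gap: 1.002
t: 15.4
tcp_pos: [0.5948, -0.1309, 0.0279]
tool_rot: [0.476, 0.522, -0.476, 0.523]
force: [-1.3, -5.1, 0.3]
finger_gap: 1.002
t: 15.6
tcp_pos: [0.5948, -0.1308, 0.0279]
tool_rot: [0.476, 0.522, -0.477, 0.524]
force: [-1.0, -8.6, -0.6]
finger_gap: 1.002
```

```bash
python3 -m crank '[[0.0854,0,0,0.006,0],[0.0854,0,0,0.006,0],[0.0854,0,-0.02,0,0],[0.0854,0,-0.01,0,0],[0.0854,0,0,-0.016,0]]' 60
python3 -m crank '[[0.0854,0.002,0,-0.012,0],[0.0854,0,0.006,0,0],[0.0854,0,0,0,0]]' 60
python3 - <<'E'
from S import *
go([-.099,-.0,.026],-np.pi/2);print(manip.sense()["force"])
E
```

```text
t: 16.1
tcp_pos: [0.5632, -0.1284, 0.0276]
tool_rot: [0.477, 0.522, -0.477, 0.522]
force: [0.5, -0.2, -0.1]
finger_gap: 1.002
t: 16.4
tcp_pos: [0.571, -0.1142, 0.0259]
tool_rot: [0.476, 0.523, -0.475, 0.524]
force: [0.3, -1.3, 0.8]
finger_gap: 1.001
now S [-108.4    1.3   25.9] hdS -1.5677 shift tool xyz mm [-0.1  9.4  1.4] yaw 0.0031
[ 0.29829205 -1.28540093  0.80347888]
```

```bash
python3 -m crank '[[0.0854,0,0.005,0.001,0],[0.0854,0,0.003,0,0],[0.0854,0,0,0,0]]' 60
python3 -m crank '[[0.0854,0,0.002,0,0],[0.0854,0,0,0,0]]' 60
python3 -m crank '[[0.0854,0,0.001,0,0],[0.0854,0,0,0,0]]' 60
```

```text
t: 16.7
tcp_pos: [0.5782, -0.1156, 0.0259]
tool_rot: [0.476, 0.522, -0.476, 0.523]
force: [0.1, 0.4, 0.9]
finger_gap: 1.003
t: 16.9
tcp_pos: [0.5794, -0.1152, 0.0258]
tool_rot: [0.476, 0.523, -0.476, 0.523]
force: [-0.5, -0.1, 0.7]
finger_gap: 1.002
t: 17.1
tcp_pos: [0.5801, -0.1149, 0.0258]
tool_rot: [0.476, 0.523, -0.476, 0.523]
force: [-0.6, -0.5, -0.5]
finger_gap: 0.998
```

```bash
python3 -m crank '[[0.0854,0,0.001,0,0],[0.0854,0,0,0,0]]' 60
python3 -m crank '[[0.0854,0,0.001,0,0],[0.0854,0,0,0,0]]' 60
```

```text
t: 17.3
tcp_pos: [0.5808, -0.1147, 0.0257]
tool_rot: [0.476, 0.523, -0.476, 0.523]
force: [-0.8, -0.6, -0.2]
finger_gap: 0.998
t: 17.5
tcp_pos: [0.5808, -0.1147, 0.0258]
tool_rot: [0.475, 0.524, -0.477, 0.522]
force: [-4.9, -2.2, 3.2]
finger_gap: 0.999
```

```bash
python3 -m crank '[[0.0854,0,-0.01,0,0],[0.0854,0,-0.01,0,0],[0.0854,-0.05,0,0,0],[0.0854,-0.05,0,0.01,0],[0.0854,-0.05,0,0.02,0]]' 60
python3 -m crank '[[0.0854,-0.02,0.0,0.03,0],[0.0854,0,0,0.03,0],[0.0854,0,0,0,0]]' 60
python3 snap.py 11 wrist
python3 - <<'E'
from S import *
go([-.0255,-.1445,.2],-np.pi/2)
s,st=pickle.load(open("wrist11.pkl","rb"));W=cw(s,st)
E
```

```text
t: 18.0
tcp_pos: [0.5636, -0.1436, 0.1721]
tool_rot: [0.476, 0.524, -0.476, 0.522]
force: [0.5, -1.0, -0.9]
finger_gap: 0.998
t: 18.3
tcp_pos: [0.5714, -0.2086, 0.1926]
tool_rot: [0.477, 0.52, -0.477, 0.524]
force: [-0.5, 0.2, 0.7]
finger_gap: 1.001
18.35 [ 0.5702 -0.2061  0.1915] [-0.531  0.548  1.522  0.     1.07  -0.622] [-0.5  1.2 -0.2]
heading -1.4796 [ 0.001 -0.    -1.   ]
now S [-117.7  -90.1  191.5] hdS -1.5726 shift tool xyz mm [-8.4 92.3 54.3] yaw -0.0018
```

View pics/wrist11.png

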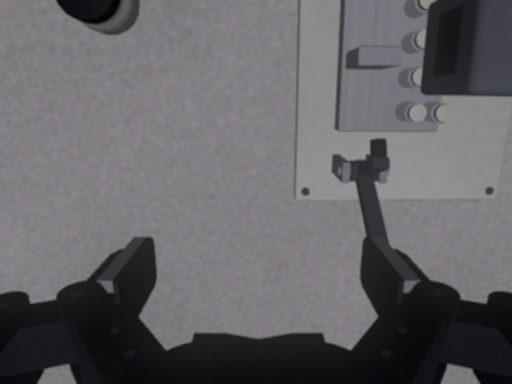

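```bash
python3 -m crank '[[0.0854,-0.008,0.01,0.03,0],[0.0854,0,0.03,0.024,0],[0.0854,0,0.03,0,0],[0.0854,0,0.022,0,0],[0.0854,0,0,0,0]]' 60
python3 snap.py 12 wrist side
python3 - <<'E'
from S import *
go([-.0255,-.1445,.088],-np.pi/2)
E
```

```text
t: 18.85
tcp_pos: [0.6687, -0.2477, 0.1976]
tool_rot: [0.476, 0.524, -0.475, 0.523]
force: [-0.3, -0.8, 1.2]
finger_gap: 1.001
18.95 [ 0.6659 -0.2479  0.1977] [-0.513  0.682  1.224 -0.     1.24  -0.609] [-0.2  0.3  0.5]
heading -1.4753 [-0.003  0.002 -1.   ]
now S [ -26.2 -140.6  197.7] hdS -1.5683 shift tool xyz mm [109.7   1.1   4.1] yaw 0.0025
```

View pics/wrist12.png

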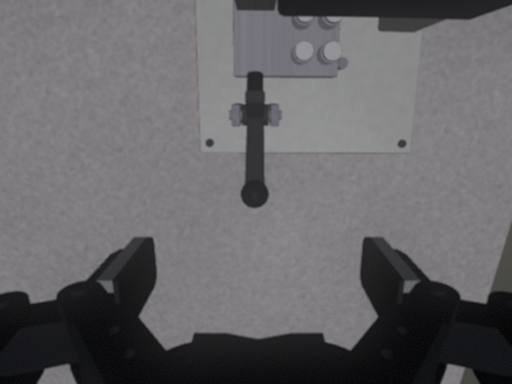

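View pics/side12.png

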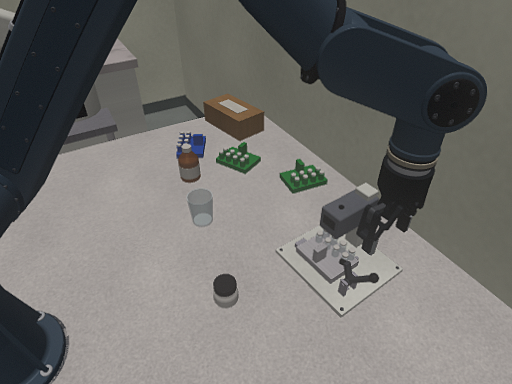

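Run:
```python
from S import *
s,st=pickle.load(open("wrist12.pkl","rb"));W=cw(s,st);M=R.from_quat(st["tool_rot"]).as_matrix()
g=cv2.cvtColor(s["image"],cv2.COLOR_BGR2GRAY)[165:225,225:290]
m=(g<60).astype(np.uint8);dt=cv2.distanceTransform(m,cv2.DIST_L2,5);_,v,_,loc=cv2.minMaxLoc(dt);c=np.array(loc)+[225,165];print(c,v)
p=onplane(s,[c],.107,W)[0];print("ball S",(toS(p)*1000).round(1),"rel tool y,z",(M.T@(p-st["tcp_pos"])*1000).round(1), "depth",depthpt(s,[c],W)-st["tcp_pos"])
cv2.imwrite("pics/w12c.png",cv2.resize(s["image"][0:160,190:420],None,fx=3.4,fy=3.4,interpolation=cv2.INTER_CUBIC))
```

```text
[254 193] 12.787599563598633
ball S [[ -25.8 -143.6  107. ]] rel tool y,z [90.6 -2.3  3.1] depth [[-0.00219861 -0.00038995 -0.08080862]]
```

View pics/w12c.png

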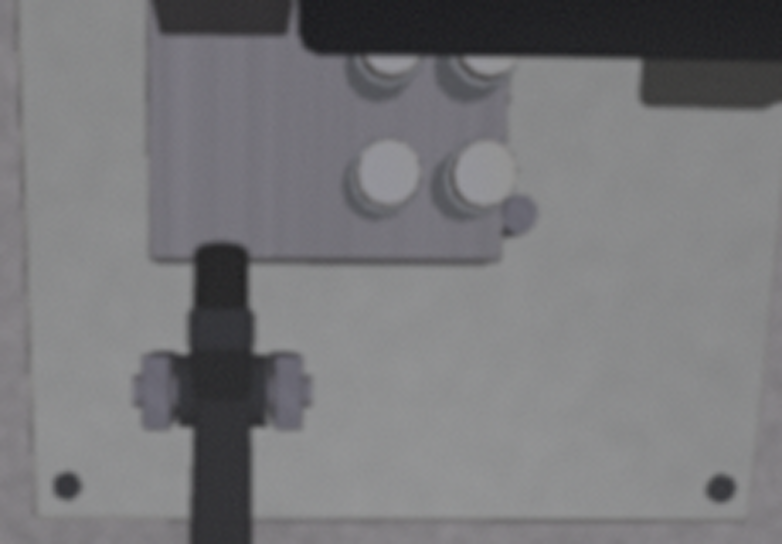

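```bash
python3 -m crank '[[0.0854,0.03,0,0.003,0],[0.0854,0.03,0,0,0],[0.0854,0.03,0,0,0],[0.0854,0.02,0,0,0],[0.0854,0,0,0,0]]' 30
python3 - <<'E'
from S import *
go([-.0258,-.1436,.087],-np.pi/2)
E
```

```text
t: 19.45
tcp_pos: [0.6632, -0.2505, 0.0852]
tool_rot: [0.475, 0.526, -0.477, 0.519]
force: [-0.4, 0.0, -0.5]
finger_gap: 1.001
now S [ -29.2 -142.9   85.2] hdS -1.57 shift tool xyz mm [-1.8  3.4  0.7] yaw 0.0008
```

```bash
python3 -m crank '[[0.04,0,0,0,0],[0.04,0,0,0,0],[0.04,0,0,0,0]]' 30
python3 snap.py 13 wrist
python3 - <<'E'
from S import *
go([-.0258,-.1436,.087],-np.pi/2)
E
```

```text
t: 19.75
tcp_pos: [0.6682, -0.2531, 0.0912]
tool_rot: [0.476, 0.522, -0.476, 0.524]
force: [0.8, 0.9, -0.7]
finger_gap: 0.514
19.8 [ 0.6682 -0.2531  0.091 ] [-0.518  0.803  1.292 -0.     1.044 -0.612] [ 0.3 -0.3 -0.4]
heading -1.4768 [ 0.002 -0.001 -1.   ]
now S [ -24.5 -145.9   91. ] hdS -1.5698 shift tool xyz mm [ 4.  -1.3 -2.3] yaw 0.001
```

View pics/wrist13.png

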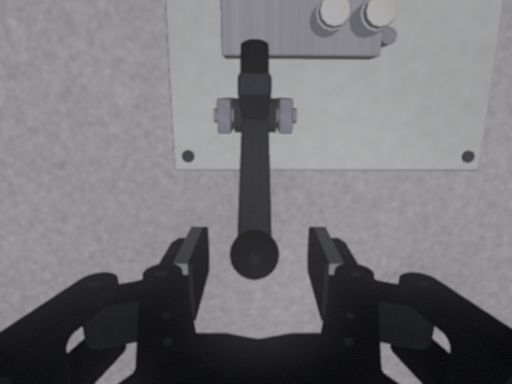

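```bash
python3 -m crank '[[0.04,0.003,-0.001,-0.002,0],[0.012,0,0,0,0],[0.012,0,0,0,0],[0.012,0,0,0,0],[0.012,0,0,0,0]]' 40
python3 - <<'E'
from S import *
go([-.0258,-.1436,.087],-np.pi/2);print(manip.sense()["force"])
E
```

```text
t: 20.3
tcp_pos: [0.6664, -0.2504, 0.0864]
tool_rot: [0.476, 0.523, -0.476, 0.523]
force: [0.1, 0.5, 1.2]
finger_gap: 0.206
now S [ -26.  -143.1   86.4] hdS -1.5698 shift tool xyz mm [-0.6  0.2  0.5] yaw 0.001
[0.05156973 0.48930019 1.18354479]
```

```bash
python3 -m crank '[[0.012,-0.004,0,-0.005,0],[0.012,-0.004,0,-0.006,0],[0.012,-0.003,0,-0.006,0],[0.012,-0.003,0,-0.0065,0],[0.012,0,0,0,0]]' 40
python3 - <<'E'
from S import *
go([-.0258,-.1194,.101],-np.pi/2);print(manip.sense()["force"])
E
```

```text
t: 20.8
tcp_pos: [0.6641, -0.2263, 0.1007]
tool_rot: [0.476, 0.523, -0.476, 0.523]
force: [2.5, -3.3, -5.1]
finger_gap: 0.201
now S [ -26.1 -118.8  100.7] hdS -1.5686 shift tool xyz mm [-0.3  0.3  0.6] yaw 0.0022
[ 2.48422503 -3.26139036 -5.13579997]
```

```bash
python3 -m crank '[[0.012,-0.002,0,-0.0067,0],[0.012,-0.0016,0,-0.0068,0],[0.012,-0.001,0,-0.007,0],[0.012,-0.0003,0,-0.007,0],[0.012,0,0,0,0]]' 40
python3 snap.py 14 wrist
python3 - <<'E'
from S import *
go([-.0258,-.092,.106],-np.pi/2);print(manip.sense()["force"])
E
```

```text
t: 21.3
tcp_pos: [0.6615, -0.1982, 0.106]
tool_rot: [0.476, 0.523, -0.475, 0.523]
force: [0.7, -2.8, 2.7]
finger_gap: 0.199
21.35 [ 0.6616 -0.1989  0.106 ] [-4.540e-01  7.570e-01  1.352e+00  1.000e-03  1.032e+00 -5.490e-01] [-0.3 -2.1  2.2]
heading -1.4763 [ 0.  0. -1.]
now S [-26.  -91.3 106. ] hdS -1.5693 shift tool xyz mm [-0.   0.2  0.7] yaw 0.0015
[-0.28155962 -2.11921363  2.16022498]
```

View pics/wrist14.png

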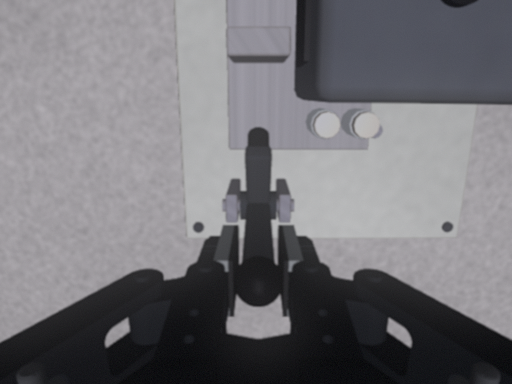

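```bash
python3 -m crank '[[0.012,0.0003,0,-0.007,0],[0.012,0.0009,0,-0.007,0],[0.012,0,0,0,0]]' 40
python3 - <<'E'
from S import *
go([-.0258,-.078,.105],-np.pi/2);print(manip.sense()["force"])
E
```

```text
t: 21.65
tcp_pos: [0.6602, -0.184, 0.1044]
tool_rot: [0.476, 0.523, -0.475, 0.523]
force: [0.0, 1.6, 5.3]
finger_gap: 0.206
now S [-26.  -76.4 104.4] hdS -1.5694 shift tool xyz mm [-0.6  0.2  1.6] yaw 0.0014
[0.03290498 1.61475821 5.29743827]
```

```bash
python3 -m crank '[[0.045,0,0,0,0],[0.045,0,0,0,0],[0.045,0,0,0,0]]' 40
python3 -m crank '[[0.045,-0.01,0,0.01,0],[0.045,-0.03,0,0.02,0],[0.045,-0.03,0,0.03,0],[0.045,-0.03,0,0.03,0],[0.045,0,0,0,0]]' 40
python3 snap.py 15 wrist side top
python3 - <<'E'
from S import *
s,st=pickle.load(open("side15.pkl","rb"));cv2.imwrite("pics/side15c.png",cv2.resize(s["image"][170:330,230:430],None,fx=4,fy=3.7,interpolation=cv2.INTER_CUBIC))
E
```

```text
t: 21.95
tcp_pos: [0.6595, -0.1858, 0.103]
tool_rot: [0.476, 0.524, -0.476, 0.522]
force: [0.3, 0.7, -0.6]
finger_gap: 0.525
t: 22.45
tcp_pos: [0.6717, -0.2831, 0.2107]
tool_rot: [0.477, 0.517, -0.477, 0.527]
force: [0.4, -0.2, 1.6]
finger_gap: 0.523
22.6 [ 0.6678 -0.2756  0.2036] [-0.546  0.692  1.185  0.     1.267 -0.639] [-1.  -0.3  0.1]
heading -1.4777 [-0.001  0.001 -1.   ]
```

View pics/wrist15.png

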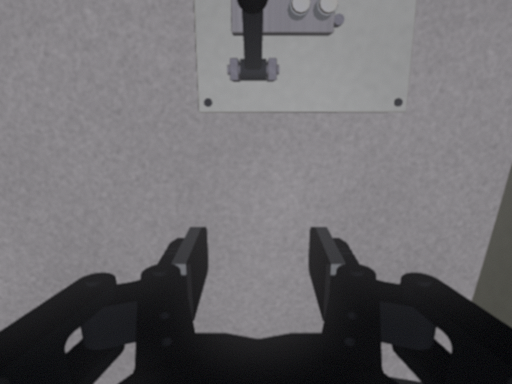

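View pics/side15c.png

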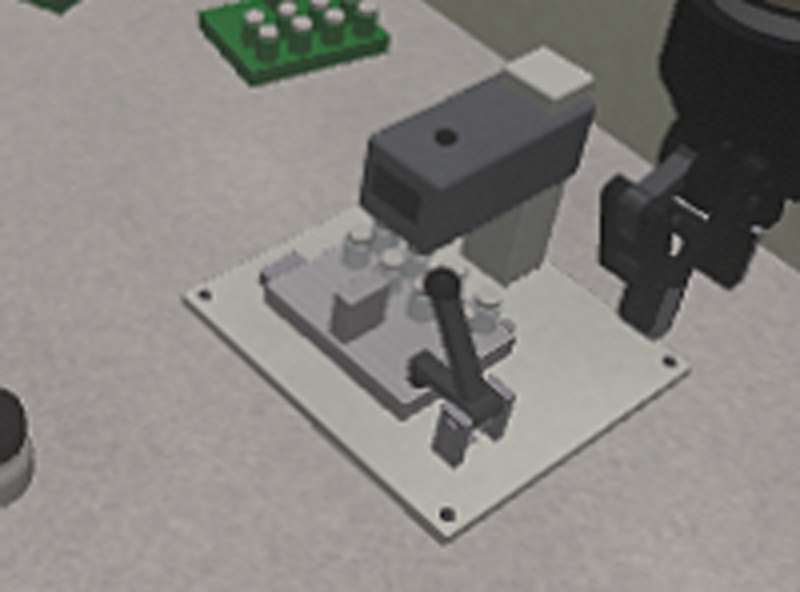

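```bash
python3 -m crank '[[0.045,0,-0.03,0,0],[0.045,0,-0.03,-0.03,0],[0.045,0,-0.02,-0.04,0],[0.045,0,0,-0.04,0],[0.045,0,0,0,0]]' 40
python3 snap.py 16 wrist side
python3 - <<'E'
from S import *
s,st=pickle.load(open("wrist16.pkl","rb"));cv2.imwrite("pics/w16c.png",cv2.resize(s["image"][0:200,260:460],None,fx=4,fy=3,interpolation=cv2.INTER_CUBIC))
E
```

```text
t: 23.1
tcp_pos: [0.575, -0.1668, 0.2022]
tool_rot: [0.475, 0.527, -0.475, 0.521]
force: [-0.7, 0.1, -0.1]
finger_gap: 0.524
23.2 [ 0.5778 -0.1715  0.2029] [-0.474  0.531  1.518 -0.     1.095 -0.571] [ 1.  -0.6  0.2]
heading -1.4737 [-0.002  0.001 -1.   ]
```

View pics/wrist16.png

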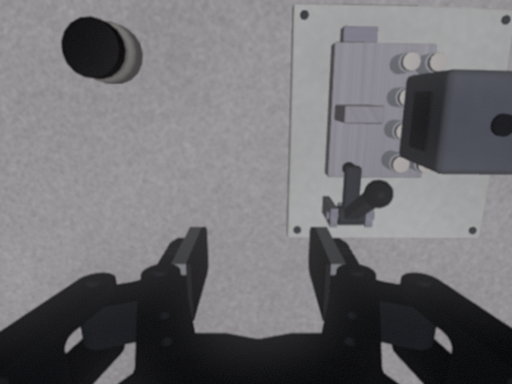

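View pics/w16c.png

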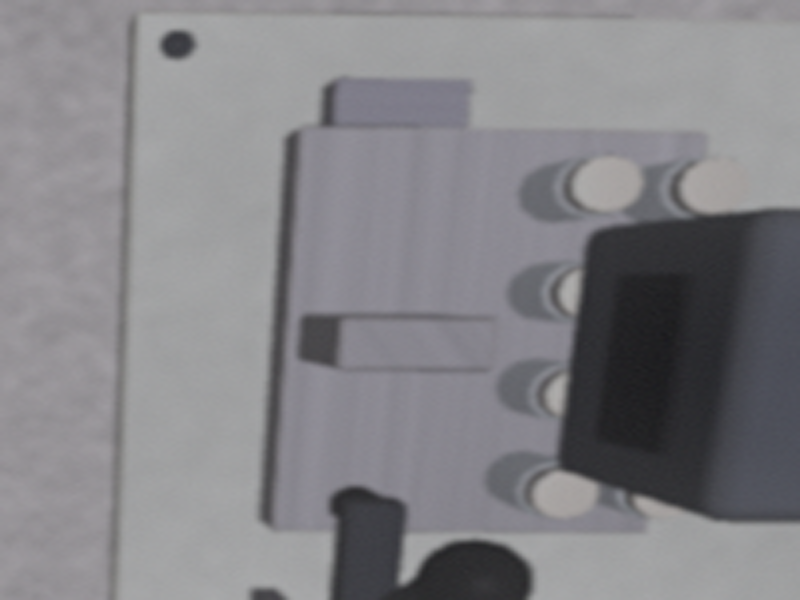

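Run:
```python
from S import *
s,st=pickle.load(open("wrist16.pkl","rb"));W=cw(s,st)
def g(px,z,sc=(1,1),of=(0,0)): sc=np.array(sc);return (toS(onplane(s,np.array(px)/sc+of-(0.5-0.5/sc),z,W))*1000).round(1)
c=((4,3),(260,0))
print("ball z115",g([(378,193)],.115), "depth",(toS(depthpt(s,[(378,193)],W))*1000).round(1))
print("stop outer",g([(345,80),(468,82)],.026,*c),"front",g([(333,100)],.026,*c))
print("blk left",g([(305,128),(400,130),(690,133)],.030,*c),"front",g([(296,160),(283,340),(272,510)],.03,*c))
o1,d1,_=ray(s,[(378,193)],W);
s2,st2=pickle.load(open("side16.pkl","rb"));W2=cw(s2)
m=s2["image"][200:320,300:400];cv2.imwrite("pics/side16c.png",cv2.resize(m,None,fx=6,fy=5,interpolation=cv2.INTER_CUBIC))
print(proj(s2,toW([[-.026,-.052,.115],[-.026,-.061,.120]]),W2))
```

```text
ball z115 [[-25.4 -52.3 115. ]] depth [[-28.9 -49.6 124.5]]
stop outer [[-34.5  72.4  26. ]
 [ -7.7  72.3  26. ]] front [[-36.8  66.9  26. ]]
blk left [[-43.3  58.5  30. ]
 [-22.7  58.3  30. ]
 [ 40.9  58.7  30. ]] front [[-44.8  49.8  30. ]
 [-44.9  -1.5  30. ]
 [-44.5 -53.7  30. ]]
[[340.30063187 246.35557325]
 [343.80105567 247.32941002]]
```

View pics/side16c.png

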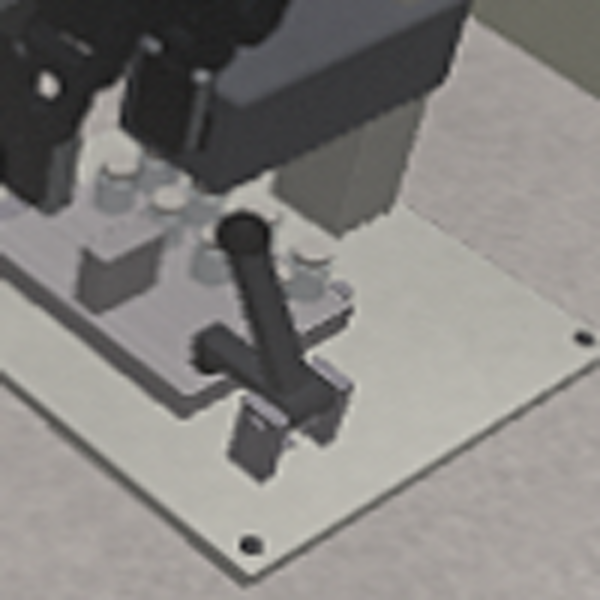

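Run:
```python
from h import *
st=manip.sense();print(st["t"],st["force"],abs(st["qd"]).max());print(manip.sign_off())
```

```text
23.2 [ 1.01429968 -0.5894362   0.20261772] 0.046471069596810945
the job is handed in; nothing more can be done
None
```

The aluminium block is home on the deck and the clamp is shut on it. I handed the job in at about 23 s, with the robot touching nothing.

**What I did:**
- I gripped the grey block by its rib with a vertical tool, because the moves offer no tilt. I set it on the deck short of the head, with the rib toward the open front, and slid it against the end stop.
- I pushed the rib with the back of an open finger until the block met the dowels, then sideways against the end stop, then against the dowels again.
- I gripped the clamp ball, followed its arc past centre and let go, and it snapped shut.

**Last checks (wrist and side pictures):**

| Check | Measured | Expected at home or shut |
|---|---|---|
| Stop's outer face to block's left side | about 14 mm | 14 mm |
| Stop's front to block's front | about 8 mm | 8 mm |
| Ball position, S mm (pixel cast onto z 115) | (-25, -52) | (-26, -52, 115) |
| Ball in the side view, px | (340, 247) | (340, 246) |

- **Contact:** the wrist force was about 9 N in the push against the end stop. Against the dowels it was 13 N in the first push and 5 N in the second, and both stopped at the same place.
- **Right dowel:** it was seen against the far face before clamping. The left dowel was hidden under the head, so I inferred it from the straight front edge and the stop position.
- **Loose items:** the jar looked unmoved in the last pictures, and the beaker and bottle in a picture taken just before clamping.

**Disagreements:**
- The calibrations differed by 1 to 3 mm between cameras, so I relied on gaps within one picture and on contact forces.
- The depth reading at the ball was a few millimetres off its nominal centre, because depth is read at the ball's surface.

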